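Load sensor cartridges into a reader's sloping rail tube

ROBOT

A 6-joint arm with a two-finger parallel gripper is mounted at the origin on the work surface. World frame = base frame: x ahead of the robot, y to its left, z up, the work surface at z = 0. Lengths are in m, angles in degrees, forces in N, time in s.
With the tool pointing down it reaches from about 0.275 to 0.85 m from the base axis. Payload 5.2 kg.
Tool frame: the origin (TCP) lies at the very end of the fingers, on their centre line; the grasp point (between the pads) lies 19 mm behind it (grasp_offset is the y of the grasp point in the tool frame, in m); y points along the fingers, z is the direction in which the jaws open and shut, and the axes are right-handed (so a half turn about y gives the same grasp; the last joint's range is limited). The gripper opens to 85 mm and grips with 20 to 120 N. Pads are 22 mm wide; open, the fingers measure 114 mm over their backs; the gripper's body (76 mm by 85 mm) begins 54 mm behind the grasp point. The pads swing forward as they close: fully open they stand 13 mm farther back than shut.
Start: joints at [60.516, 14.817, 87.949, -0, 77.235, -11.62], TCP at [0.169, 0.523, 0.231] pointing down, gripper open.
Joint ranges: [-179.93, 179.93], [-52.35, 119.4], [10.71, 147.94], [-69.91, 249.91], [12.55, 155.21], [-178.61, 178.61]. Speed limits (degrees/s): [147.25, 147.25, 180, 180, 180, 180].

INTERFACE

Orientations are given as [roll, pitch, yaw] about the fixed x, y, z axes, in that order (R = Rz(yaw) Ry(pitch) Rx(roll)).
In Python, from plant import * gives the robot as it stands.
- The arm moves only by the tool move_arm, never from a script. Its argument "rows" is a list of rows, each an object with "hand": the finger opening in mm, from 0 to 85.4; "translation": the shift along the tool's x, y, z in mm, a list of three; "angular": the turn, a rotation vector about the tool's x, y, z in rad, a list of three. A call has 1 to 10 rows; each row shifts and turns the commanded pose from where the row before left it, along the tool's axes as they then stand; what a row does not reach is not made up. A row lasts 1/12 s, in which the tool goes at most 41.7 mm and 7.16 degrees, less where a joint would pass 70% of its speed; a pose out of reach is approached as far as the arm can. A call with a gripper value outside its range is refused whole. The fingers move at their own pace and stop on an object; "grip_force" is the grip in N (left out, the last holds). Time passes only in rows, so rows that do not move let the fingers close. It gives the time, the measured TCP pose, the force and the opening at its end, in the units of the state.
- get_state(): the state, without advancing time (a new reading comes with each control period).
- camera(name): name is "scene" or "top" or "wrist"; returns a dict with "image" (400x640x3 uint8, red, green, blue), "range_z" (400x640 float32, m along the optical axis (not along the pixel's ray), 0 where there is no reading), "mtx" (3x3 intrinsics, pixels), "eye" and "orientation" of the camera in the world. Camera axes: x right, y down, z forward; pixel columns grow to the right and rows downward; lengths in m; the calibration is good to about 2 mm. A picture is of the moment at which its call begins.
- hand_in(): hands the job in, once; it reports no verdict.
The state is a dict: "time": time; "joint_positions": joint angles; "joint_vel": joint speeds; "effort": joint torques, N m; "eef_pos": TCP position; "eef_rot": TCP orientation; "ft_force": force on the tool from outside, world axes, zero at the start; "moment": the same for the moment, N m; "gripper_width": finger opening in m.
Only numpy, scipy, OpenCV 4.12 (cv2) and the standard library are available. Lean on these libraries where they do the work, as an engineer would, in place of code of your own. Each camera call takes 0.05 s, during which the arm holds its last target.

TASK

Load the cartridge reader: lift its latch bar out of the catch and swing it aside to its parked place, then slide every sensor cartridge standing on the bench into the sloping rail tube, contact tongue leading downhill, so that all face the same way. When all are in, bring the latch bar back over the striker and let it drop into the catch, and last of all turn the feed knob clockwise until it clicks over past its detent. Leave the other things on the bench where they are.

Things in the scene. Friction and masses are not known exactly. Their poses are not given: they have to be found in the camera images.
- reader: bench-top cartridge reader, fixed: grey base plate 12 mm thick reaching 90 mm to -x, 240 to +x, 70 to -y, 180 to +y of the origin; carries tube, latch and, on its +y side, a white housing 76 mm high with the knob. Origin: on the bench under the tube's mouth; x points level along the tube, downhill (roughly to the robot), z up
- rail: sloping slotted rail tube, 22 degrees. Origin: tube floor's centre at the upper mouth, 114 mm above the bench; x downhill along the floor, y across, z square to it. Channel 33 mm wide, x = 0 to 225 mm (closed end), under clear lips (10.5 to 13.5 mm above the floor) with a 20 mm slot for the tabs. Slippery floor: a cartridge let go slides down to the end or the one before, 40 mm apart
- landing (a point): middle of the open landing uphill of the mouth, on its floor: 40 mm uphill of rail's origin, same axes. The tube's floor goes on 66 mm uphill of the mouth, open on top, between side walls 9 mm high that flare from 33 mm apart at the mouth to 45 mm
- latch_swing (a joint): swing of the latch bar about its vertical pivot, rad: 0 = closed across the mouth in the catch, grows towards downhill (clockwise from above) to its stop at 1.6 = parked along the tube's -y side. Light friction, stays where left; about 0.04 of play in the catch
- latch_lift (a joint): lift of the latch bar, rad: 0 = level (lies so by its weight, closed or parked), up to 0.6. The catch is an 18 mm wide notch 104 mm from the pivot between a striker (downhill side, 14 mm above the bar's underside) and a back stop (uphill side, 22 mm above it). Lift 0.14 or more (0.2 is comfortable) to pass the striker
- latch_pivot (a point): pivot of the latch bar, both axes, at mid-height of the bar, on a post 52 mm to the reader's -y side of the tube's middle (x = -6 mm, y = -52 mm from the reader's origin), 153 mm above the bench
- latch_ball (a point): centre of the black ball, 18 mm diameter, on a stem 8 mm thick near the free end of the latch bar (steel, 10 x 10 mm): 130 mm along the bar from the pivot, 29 mm above the bar's middle line. Closed it lies to the reader's +y of the pivot, parked to its +x
- feed_knob (a joint): turn of the feed knob, rad: 0 as found, grows clockwise seen from above, stop at 1.3. Sprung detent: it resists with up to 0.2 N m from 0.1 on, hump at 0.65, then it is pushed on by itself to about 1.2 or further and stays there
- feed_knob_grip (a point): on the feed knob's axis at gripping height, 113 mm above the bench. Black disc of 44 mm diameter, 8 mm thick, with an upright grip bar 42 mm long, 14 mm wide, from 23 mm below to 7 mm above this point; the bar lies along the reader's x when the joint is 0 and turns with the knob
- cart0: sensor cartridge, ~35 g, maybe absent. Grey foot 30 x 30 mm, 8 mm thick, lying on the bench; brass contact tongue 10 mm long, 16 mm wide on the foot's front edge only; white upright grip tab in the middle, 20 mm long (front to back), 14 mm wide, up to 44 mm above the underside. Origin: centre of the foot's underside; x forward to the tongue (tip at x = 25 mm, foot's back at -15 mm), z up the tab
- cart1: sensor cartridge, ~35 g, maybe absent. Grey foot 30 x 30 mm, 8 mm thick, lying on the bench; brass contact tongue 10 mm long, 16 mm wide on the foot's front edge only; white upright grip tab in the middle, 20 mm long (front to back), 14 mm wide, up to 44 mm above the underside. Origin: centre of the foot's underside; x forward to the tongue (tip at x = 25 mm, foot's back at -15 mm), z up the tab
- cart2: sensor cartridge, ~35 g, maybe absent. Grey foot 30 x 30 mm, 8 mm thick, lying on the bench; brass contact tongue 10 mm long, 16 mm wide on the foot's front edge only; white upright grip tab in the middle, 20 mm long (front to back), 14 mm wide, up to 44 mm above the underside. Origin: centre of the foot's underside; x forward to the tongue (tip at x = 25 mm, foot's back at -15 mm), z up the tab
- cart3: sensor cartridge, ~35 g, maybe absent. Grey foot 30 x 30 mm, 8 mm thick, lying on the bench; brass contact tongue 10 mm long, 16 mm wide on the foot's front edge only; white upright grip tab in the middle, 20 mm long (front to back), 14 mm wide, up to 44 mm above the underside. Origin: centre of the foot's underside; x forward to the tongue (tip at x = 25 mm, foot's back at -15 mm), z up the tab
- cart4: sensor cartridge, ~35 g, maybe absent. Grey foot 30 x 30 mm, 8 mm thick, lying on the bench; brass contact tongue 10 mm long, 16 mm wide on the foot's front edge only; white upright grip tab in the middle, 20 mm long (front to back), 14 mm wide, up to 44 mm above the underside. Origin: centre of the foot's underside; x forward to the tongue (tip at x = 25 mm, foot's back at -15 mm), z up the tab
- jar: small squat jar with white lid, 40 mm diameter, 50 mm high, standing among the cartridges; bystander. Origin: centre of its underside.
- tube_rack: dark red microtube rack, 105 x 50 x 28 mm, tubes 15 mm above it; bystander. Origin: centre of its underside.
- reagent: reagent bottle, 60 mm diameter, 120 mm high; bystander. Origin: centre of its underside.
- beaker: glass beaker, 70 mm diameter, 85 mm high; bystander. Origin: centre of its underside.
- timer: bench timer, 60 x 60 x 22 mm; bystander. Origin: centre of its underside.
Mind the look-alikes: they are no part of the job. What is shaped like the cart4 but orange is not meant. What is shaped like the cart3 but green is not meant.

How it is judged (in metres and radians):
On the way, in this order (a step that is already met when the one before it is completed fails the run):
1. the latch bar is swung aside from the mouth (more than 1.2 rad) (value of joint latch_swing above 1.2 rad), for 0.2 s.
2. all cartridges lie inside the rail tube, tongue downhill, while the latch is still open (x of cart0 in the frame of rail between 0.022 and 0.215 m and y of cart0 in the frame of rail between -0.005 and 0.005 m and z of cart0 in the frame of rail between -0.004 and 0.005 m and x of rail in the frame of cart0 below -0.015 m and angle between the x axis of each of cart0, cart1, cart2, cart3, cart4 and the x axis of rail, either way round below 0.2 rad and x of cart1 in the frame of rail between 0.022 and 0.215 m and y of cart1 in the frame of rail between -0.005 and 0.005 m and z of cart1 in the frame of rail between -0.004 and 0.005 m and x of rail in the frame of cart1 below -0.015 m and x of cart2 in the frame of rail between 0.022 and 0.215 m and y of cart2 in the frame of rail between -0.005 and 0.005 m and z of cart2 in the frame of rail between -0.004 and 0.005 m and x of rail in the frame of cart2 below -0.015 m and x of cart3 in the frame of rail between 0.022 and 0.215 m and y of cart3 in the frame of rail between -0.005 and 0.005 m and z of cart3 in the frame of rail between -0.004 and 0.005 m and x of rail in the frame of cart3 below -0.015 m and x of cart4 in the frame of rail between 0.022 and 0.215 m and y of cart4 in the frame of rail between -0.005 and 0.005 m and z of cart4 in the frame of rail between -0.004 and 0.005 m and x of rail in the frame of cart4 below -0.015 m and value of joint latch_swing above 0.3 rad), for 0.2 s.
3. the latch bar has dropped into the catch (value of joint latch_swing between -0.08 and 0.08 rad and value of joint latch_lift below 0.05 rad), for 0.2 s.
4. the feed knob is turned past its click (value of joint feed_knob above 1.1 rad), for 0.2 s.
At the end, for the whole second after the job is handed in: Every cartridge rests in the rail tube wholly below its mouth (origin 22 mm or more below the mouth, within 5 mm of the tube's middle and floor), tongue downhill; the latch bar lies level in the catch (swing within 0.08 rad, lift under 0.05 rad); the feed knob is beyond 1.1 rad (all of step 3 and x of cart0 in the frame of rail between 0.022 and 0.215 m and y of cart0 in the frame of rail between -0.005 and 0.005 m and z of cart0 in the frame of rail between -0.004 and 0.005 m and x of rail in the frame of cart0 below -0.015 m and angle between the x axis of each of cart0, cart1, cart2, cart3, cart4 and the x axis of rail, either way round below 0.2 rad and x of cart1 in the frame of rail between 0.022 and 0.215 m and y of cart1 in the frame of rail between -0.005 and 0.005 m and z of cart1 in the frame of rail between -0.004 and 0.005 m and x of rail in the frame of cart1 below -0.015 m and x of cart2 in the frame of rail between 0.022 and 0.215 m and y of cart2 in the frame of rail between -0.005 and 0.005 m and z of cart2 in the frame of rail between -0.004 and 0.005 m and x of rail in the frame of cart2 below -0.015 m and x of cart3 in the frame of rail between 0.022 and 0.215 m and y of cart3 in the frame of rail between -0.005 and 0.005 m and z of cart3 in the frame of rail between -0.004 and 0.005 m and x of rail in the frame of cart3 below -0.015 m and x of cart4 in the frame of rail between 0.022 and 0.215 m and y of cart4 in the frame of rail between -0.005 and 0.005 m and z of cart4 in the frame of rail between -0.004 and 0.005 m and x of rail in the frame of cart4 below -0.015 m and value of joint feed_knob above 1.1 rad and linear speed of each of cart0, cart1, cart2, cart3, cart4 below 0.02 m/s); the robot touches nothing.
It fails at once if a bystander (jar, rack, bottle, beaker, timer) is moved more than 6 cm (distance of any of jar, tube_rack, reagent, beaker, timer from where it was at the start of the episode above 0.06 m).
Of cart0, cart1, cart2, cart3, cart4 only 4 to 5 are there at a start; the rules pass over those that are not, and their reading is None.
At some moment in a run one of cart0, cart1, cart2, cart3, cart4 may be knocked a few centimetres aside while the robot is not near it.
It also fails if it takes over 200 s, if anything falls off the work surface, if the arm or the gripper's body presses on something with over 40 N, if the wrist force passes 120 N, or if a joint passes its speed limit or range.

## Working session

There is one attempt and no reset: what is moved stays moved. The work goes in short steps, Python scripts to look and compute and a tool call to move; the robot and the scene stay as the last step left them, time stands still between calls to the robot, and variables do not carry over. Pictures are saved under pics/ and viewed, and the job is handed in when it is done.

Besides the shell and the picture viewer there is one more tool, called after ">>>" in YAML: its name, and indented under it one key for each argument. move_arm: Moves the arm, as the interface text tells. Its arguments: {"type":"object","properties":{"rows":{"type":"array"},"grip_force":{"type":"number"}},"required":["rows"]}

```bash
ls; mkdir -p pics; python3 - <<'E'
from plant import *
import cv2, numpy as np
s=get_state(); print(s)
for n in ["scene","top","wrist"]:
    c=camera(n); cv2.imwrite(f"pics/{n}0.png",c["image"][:,:,::-1]); print(n,c["mtx"],c["eye"],c["orientation"])
    np.savez(f"{n}0.npz",**{k:np.array(v) for k,v in c.items()})
E
```

```text
pics
{'time': 0.0, 'joint_positions': array([ 6.05152738e+01,  1.48582697e+01,  8.80102845e+01,  1.79504648e-03,
        7.72345401e+01, -1.16186072e+01]), 'joint_vel': array([-0.0739841 , -0.12588928, -0.06195898,  0.05982478, -0.04693445,
        0.02334726]), 'effort': array([ 1.06373904e-03, -4.46025860e+01, -2.90574431e+01, -1.02084671e-04,
        1.17893948e-02, -1.14493776e-05]), 'eef_pos': array([0.16843502, 0.52303076, 0.23048954]), 'eef_rot': array([-9.01006295e+01,  2.24768765e-02, -1.78665369e+01]), 'ft_force': array([-0.54739078,  0.00898873, -0.97040474]), 'moment': array([ 0.00648826, -0.05481351,  0.01962303]), 'gripper_width': 0.08536513224820592}
scene [[449.18326254   0.         324.28979553]
 [  0.         449.18326254 200.84006535]
 [  0.           0.           1.        ]] [1.12180111 0.12787886 1.09958121] [-1.48512562e+02  5.63401450e-02  1.05833643e+02]
top [[436.28178804   0.         318.64310054]
 [  0.         436.28178804 193.77414709]
 [  0.           0.           1.        ]] [ 0.2513144  -0.03010609  1.56339928] [-1.68149284e+02  9.78411500e-02 -8.69369059e+01]
wrist [[353.58500666   0.         320.27111121]
 [  0.         353.58500666 191.44523262]
 [  0.           0.           1.        ]] [0.10470205 0.54317    0.37361181] [1.64821581e+02 6.77153451e-02 7.21874928e+01]
```

View pics/scene0.png

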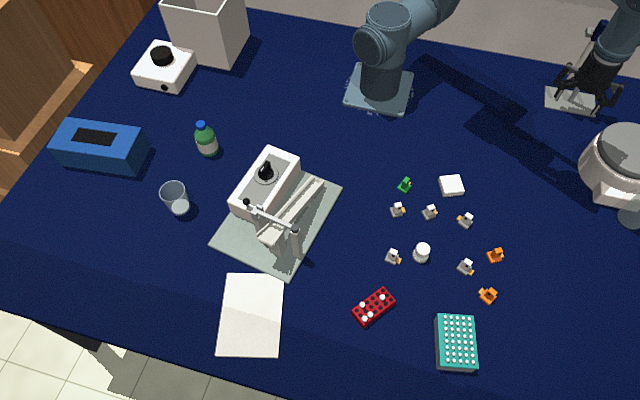

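View pics/top0.png

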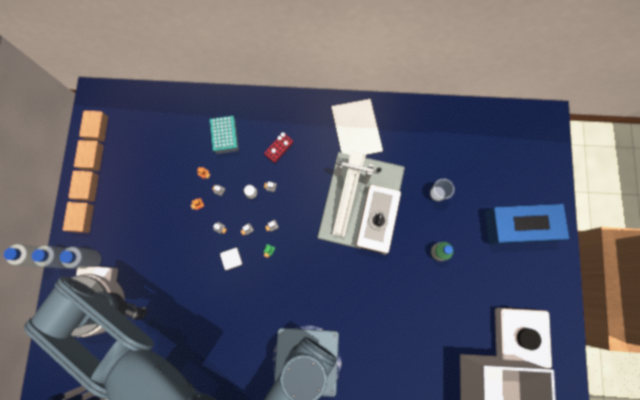

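View pics/wrist0.png

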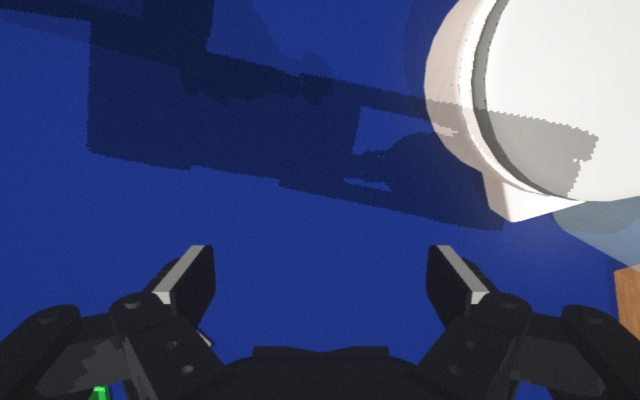

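```bash
cat > h.py <<'E'
from plant import *
import cv2, numpy as np
from scipy.spatial.transform import Rotation as Ro
def RR(o): return Ro.from_euler('xyz',o,degrees=True).as_matrix()
def cloud(c):
    H,W=c["range_z"].shape; u,v=np.meshgrid(np.arange(W),np.arange(H)); K=c["mtx"]; z=c["range_z"]
    P=np.stack([(u-K[0,2])/K[0,0]*z,(v-K[1,2])/K[1,1]*z,z],-1)
    return P@RR(c["orientation"]).T+c["eye"]
def ray(c,u,v,h):
    K=c["mtx"]; d=RR(c["orientation"])@np.array([(u-K[0,2])/K[0,0],(v-K[1,2])/K[1,1],1.])
    return c["eye"]+d*(h-c["eye"][2])/d[2]
def proj(c,p):
    q=RR(c["orientation"]).T@(np.asarray(p)-c["eye"]); K=c["mtx"]; return K[0,0]*q[0]/q[2]+K[0,2],K[1,1]*q[1]/q[2]+K[1,2]
def load(n): d=np.load(n); return {k:d[k] for k in d.files}
E
python3 - <<'E'
from h import *
for n in ["scene","top"]:
    c=load(n+"0.npz"); P=cloud(c); hsv=cv2.cvtColor(c["image"],cv2.COLOR_RGB2HSV)
    im=c["image"]
    print(n,"bench z",np.median(P[:,:,2][hsv[:,:,0]//10==11]) )
    # not blue
    m=((hsv[:,:,1]<110)&(hsv[:,:,2]>90)).astype(np.uint8)
    for name,mm in [("white",m),("orange",((hsv[:,:,0]<25)&(hsv[:,:,1]>150)&(hsv[:,:,2]>110)).astype(np.uint8)),("green",((hsv[:,:,0]>45)&(hsv[:,:,0]<75)&(hsv[:,:,1]>120)).astype(np.uint8))]:
        k,l,st,ce=cv2.connectedComponentsWithStats(mm)
        for i in range(1,k):
            if st[i,4]<15: continue
            p=P[l==i]; 
            if abs(ce[i][0]-320)>250: continue
            print(name,ce[i].round(1),st[i,4],"xyz",np.median(p,0).round(3),"zmax",np.percentile(p[:,2],95).round(3))
c=load("scene0.npz")
cv2.imwrite("pics/sc_c.png",cv2.resize(c["image"][165:315,370:530,::-1],None,fx=5,fy=4,interpolation=cv2.INTER_CUBIC)[:600])
cv2.imwrite("pics/sc_r.png",cv2.resize(c["image"][140:280,200:350,::-1],None,fx=4,fy=4,interpolation=cv2.INTER_CUBIC)[:600])
E
```

```text
scene bench z 0.001310721220660449
white [255.7  30. ] 11040 xyz [ 0.035 -0.533  0.078] zmax 0.295
white [525.4  27.7] 8909 xyz [-0.501  0.477 -0.02 ] zmax 0.115
white [377.1  94. ] 1405 xyz [0.052 0.006 0.013] zmax 0.017
white [569.3 100.4] 970 xyz [-0.115  0.617  0.005] zmax 0.015
white [207.3 147.2] 208 xyz [ 0.414 -0.434  0.038] zmax 0.059
white [266.3 249.1] 15074 xyz [ 0.666 -0.153  0.014] zmax 0.129
white [450.9 184.9] 489 xyz [0.336 0.283 0.022] zmax 0.026
white [174.5 196.4] 742 xyz [ 0.603 -0.449  0.056] zmax 0.087
white [396.1 209. ] 143 xyz [0.46  0.146 0.015] zmax 0.046
white [428.8 211.3] 148 xyz [0.442 0.234 0.016] zmax 0.047
white [466.1 219.9] 156 xyz [0.443 0.337 0.016] zmax 0.047
white [421.2 251.8] 294 xyz [0.579 0.233 0.047] zmax 0.054
white [391.6 255.6] 159 xyz [0.603 0.162 0.013] zmax 0.046
white [464.8 265.6] 168 xyz [0.578 0.349 0.013] zmax 0.046
white [381.7 296.7] 32 xyz [0.725 0.16  0.043] zmax 0.047
white [361.6 304.3] 32 xyz [0.757 0.117 0.043] zmax 0.522
white [ 96.  370.7] 12438 xyz [ 1.017 -0.864 -0.748] zmax -0.74
white [366.9 316.1] 67 xyz [0.78  0
[... 3875 characters left out ...]
25.2] 131 xyz [0.451 0.149 0.006] zmax 0.045
white [218.5 227.1] 136 xyz [0.435 0.339 0.006] zmax 0.046
white [247.  228.6] 128 xyz [0.435 0.237 0.007] zmax 0.045
white [441.3 251.5] 203 xyz [ 0.38  -0.433  0.081] zmax 0.098
white [230.6 258.3] 438 xyz [0.327 0.286 0.019] zmax 0.027
white [265.8 255. ] 17 xyz [0.346 0.169 0.001] zmax 0.009
white [513.3 361.4] 6299 xyz [ 0.046 -0.679  0.06 ] zmax 0.216
white [131.7 313.6] 28 xyz [0.15  0.471 0.346] zmax 0.35
white [307.  364.7] 4118 xyz [ 0.023 -0.008  0.272] zmax 0.297
orange [202.5 172.1] 72 xyz [0.631 0.417 0.011] zmax 0.046
orange [197.4 203.7] 75 xyz [0.513 0.423 0.013] zmax 0.047
green [269.1 248.8] 61 xyz [0.368 0.152 0.014] zmax 0.048
```

View pics/sc_c.png

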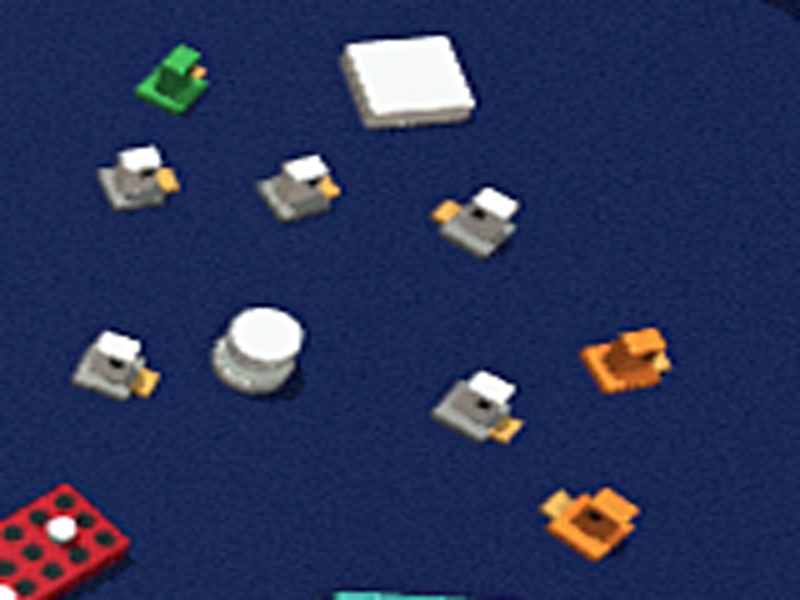

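View pics/sc_r.png

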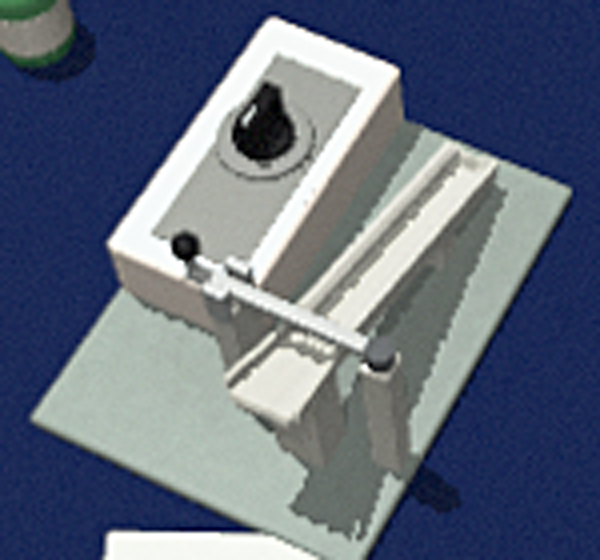

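```bash
python3 - <<'E'
from h import *
for n in ["scene","top"]:
    c=load(n+"0.npz"); P=cloud(c); Z=P[:,:,2]
    reg=(P[:,:,0]>0.35)&(P[:,:,0]<0.95)&(P[:,:,1]<0.02)&(P[:,:,1]>-0.4)
    for zz in (0.012,0.076):
        m=(reg&(abs(Z-zz)<0.005)).astype(np.uint8); m=cv2.morphologyEx(m,cv2.MORPH_OPEN,np.ones((3,3)))
        k,l,st,ce=cv2.connectedComponentsWithStats(m); i=1+np.argmax(st[1:,4]); 
        # union of comps
        v,u=np.nonzero(l==i) if zz>.05 else np.nonzero(m)
        Q=np.array([ray(c,a,b,zz)[:2] for a,b in zip(u,v)])
        r=cv2.minAreaRect((Q*1000).astype(np.float32)); print(n,zz,len(Q),r,cv2.boxPoints(r).round(0).tolist())
c=load("scene0.npz")
for p in [(208.75,243.75),(342.5,187)]: print(ray(c,*p,0.012))
E
```

```text
scene 0.012 7709 ((672.1389770507812, -175.84410095214844), (281.2535705566406, 553.889892578125), 86.09624481201172) [[386.0, -297.0], [939.0, -335.0], [958.0, -54.0], [405.0, -17.0]]
scene 0.076 1629 ((494.418212890625, -222.80593872070312), (110.54998016357422, 221.1710205078125), 79.39019775390625) [[376.0, -257.0], [593.0, -297.0], [613.0, -189.0], [396.0, -148.0]]
top 0.012 1577 ((657.3558349609375, -184.2866973876953), (245.73277282714844, 534.1295166015625), 78.65758514404297) [[371.0, -252.0], [895.0, -357.0], [943.0, -116.0], [420.0, -11.0]]
top 0.076 743 ((495.32379150390625, -247.34889221191406), (220.54263305664062, 103.61984252929688), 5.924304008483887) [[380.0, -207.0], [391.0, -310.0], [610.0, -288.0], [600.0, -184.0]]
[ 0.69551907 -0.31636254  0.012     ]
[ 0.4216934  -0.01701244  0.012     ]
```

```bash
cat >> h.py <<'E'
def toolR(yaw,tilt=0.):  # tilt: about tool z axis
    return RR([-90,0,yaw])@Ro.from_euler('z',tilt,degrees=True).as_matrix()
def plan(tp,tR,n=None,start=None,hand=None,vmax=41,wmax=7.1):
    s=get_state(); p,R=(s["eef_pos"],RR(s["eef_rot"])) if start is None else start
    D=R.T@(np.asarray(tp)-p); w=Ro.from_matrix(R.T@tR).as_rotvec()
    d=np.linalg.norm(D)*1000; a=np.degrees(np.linalg.norm(w))
    if n is None: n=max(1,int(np.ceil(max(d/vmax,a/wmax))))
    while 1:
        dR=Ro.from_rotvec(w/n).as_matrix(); S=np.zeros((3,3)); A=np.eye(3)
        for k in range(n): S+=A; A=A@dR
        t=np.linalg.solve(S,D)*1000
        if np.linalg.norm(t)<=vmax+.5 : break
        n+=1
    print(f"{n} rows translation {t.round(1).tolist()} angular {(w/n).round(4).tolist()}  dist {d:.1f}mm ang {a:.1f}")
    return (np.asarray(tp),tR)
def st():
    s=get_state(); print("t",round(s["time"],2),"pos",s["eef_pos"].round(4),"rot",s["eef_rot"].round(2),"F",s["ft_force"].round(1),"w",round(s["gripper_width"],4),"j",s["joint_positions"].round(1)); return s
def snap(n,tag,crop=None,f=1):
    c=camera(n); np.savez(tag+".npz",**{k:np.array(v) for k,v in c.items()})
    im=c["image"][:,:,::-1]
    if crop: x0,y0,x1,y1=crop; im=im[y0:y1,x0:x1]
    if f!=1: im=cv2.resize(im,None,fx=f,fy=f,interpolation=cv2.INTER_CUBIC)
    cv2.imwrite(f"pics/{tag}.png",im); return c
E
python3 -c "
from h import *
plan([0.42,0.23,0.38],toolR(-10.5))"
```

```text
11 rows translation [28.8, -13.6, -20.1] angular [0.0001, -0.0117, -0.0]  dist 414.1mm ang 7.4
```

>>> move_arm:
  rows:
    - {"hand": 85, "translation": [31.7, -15, -22.1], "angular": [0, -0.0128, 0]}
    - {"hand": 85, "translation": [31.7, -15, -22.1], "angular": [0, -0.0128, 0]}
    - {"hand": 85, "translation": [31.7, -15, -22.1], "angular": [0, -0.0128, 0]}
    - {"hand": 85, "translation": [31.7, -15, -22.1], "angular": [0, -0.0128, 0]}
    - {"hand": 85, "translation": [31.7, -15, -22.1], "angular": [0, -0.0128, 0]}
    - {"hand": 85, "translation": [31.7, -15, -22.1], "angular": [0, -0.0128, 0]}
    - {"hand": 85, "translation": [31.7, -15, -22.1], "angular": [0, -0.0128, 0]}
    - {"hand": 85, "translation": [31.7, -15, -22.1], "angular": [0, -0.0128, 0]}
    - {"hand": 85, "translation": [31.7, -15, -22.1], "angular": [0, -0.0128, 0]}
    - {"hand": 85, "translation": [31.7, -15, -22.1], "angular": [0, -0.0128, 0]}
  grip_force: 30

```text
time: 0.98
eef_pos: [0.4204, 0.2283, 0.382]
eef_rot: [-90.0, -0.0, -10.5]
ft_force: [0.5, 1.0, 0.6]
gripper_width: 0.0849
```

```bash
python3 -c "
from h import *
st(); snap('wrist','w1'); st()"
```

```text
t 0.98 pos [0.4204 0.2283 0.382 ] rot [-89.99  -0.   -10.5 ] F [0.5 1.  0.6] w 0.0849 j [ 15.1   3.8  80.6   0.   95.6 -64.4]
t 1.03 pos [0.4264 0.2237 0.3843] rot [-90.11  -0.43 -10.75] F [ 6.  -2.7  3.1] w 0.0848 j [ 14.6   4.   80.2  -0.3  95.5 -64.7]
```

View pics/w1.png

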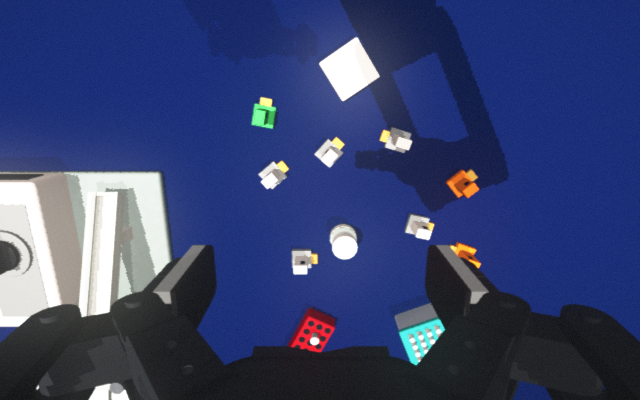

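```bash
cat >> h.py <<'E'
def carts(c,verbose=True):
    im=c["image"]; hsv=cv2.cvtColor(im,cv2.COLOR_RGB2HSV); P=cloud(c); H,W=hsv.shape[:2]
    br=((hsv[:,:,0]>=15)&(hsv[:,:,0]<=32)&(hsv[:,:,1]>110)&(hsv[:,:,2]>110)).astype(np.uint8)
    Z=P[:,:,2]; gr=((hsv[:,:,1]<70)&(hsv[:,:,2]>60)&(Z>0.003)&(Z<0.06)).astype(np.uint8)
    k,l,s,ce=cv2.connectedComponentsWithStats(gr); kb,lb,sb,cb=cv2.connectedComponentsWithStats(br)
    out=[]
    for j in range(1,kb):
        if sb[j,4]<5: continue
        tq=np.mean([ray(c,a,b,0.006)[:2] for b,a in zip(*np.nonzero(lb==j))],0)
        for i in range(1,k):
            if s[i,4]<40 or s[i,4]>6000: continue
            mm=(l==i); p=P[mm]
            if not(0.038<np.percentile(p[:,2],96)<0.052): continue
            v,u=np.nonzero(mm&(Z>0.036))
            if len(u)<5: continue
            q=np.array([ray(c,a,b,0.044)[:2] for a,b in zip(u,v)])
            rr=cv2.minAreaRect((q*1000).astype(np.float32)); m=np.array(rr[0])/1000
            if np.linalg.norm(m-tq)<0.034:
                d=tq-m; h=np.degrees(np.arctan2(d[1],d[0]))
                a=rr[2] if rr[1][0]>rr[1][1] else rr[2]+90  # long axis dir
                a=h+((a-h+90)%180-90)
                out.append((m,h,a))
                print("cart",m.round(4),"brassdir %.0f long %.0f"%(h,a),"size",np.round(rr[1],0),"px",ce[i].round(0),"n",len(u),"d",round(np.linalg.norm(d)*1000))
    return out
E
python3 -c "
from h import *
c=snap('wrist','w2'); carts(c); st()
c=load('scene0.npz');carts(c)"
```

```text
cart [0.436  0.3393] brassdir -117 long -119 size [22. 14.] px [402. 133.] n 169 d 20
cart [0.4367 0.2373] brassdir 127 long 128 size [15. 20.] px [331. 146.] n 160 d 21
cart [0.4539 0.1498] brassdir 116 long 124 size [14. 22.] px [275. 169.] n 154 d 20
cart [0.5714 0.352 ] brassdir 72 long 66 size [22. 16.] px [421. 219.] n 157 d 23
cart [0.5956 0.1651] brassdir 76 long 79 size [20. 17.] px [304. 254.] n 150 d 20
t 1.08 pos [0.4241 0.2263 0.3829] rot [-90.01  -0.26 -10.9 ] F [-0.3  1.  -0.8] w 0.0849 j [ 14.8   3.9  80.4  -0.1  95.5 -64.3]
cart [0.4568 0.1478] brassdir 122 long 117 size [18. 22.] px [396. 209.] n 45 d 21
cart [0.4398 0.2353] brassdir 124 long 134 size [17. 24.] px [429. 212.] n 46 d 23
cart [0.4399 0.3382] brassdir -125 long -120 size [21. 19.] px [466. 220.] n 47 d 22
cart [0.5989 0.1627] brassdir 86 long 78 size [19. 18.] px [392. 256.] n 50 d 20
cart [0.5757 0.3501] brassdir 71 long 68 size [19. 19.] px [465. 266.] n 53 d 20
```

```bash
python3 -c "
from h import *
plan([0.51,-0.17,0.35],toolR(-10.5),n=10)"
```

```text
10 rows translation [15.8, 3.3, -37.3] angular [0.0, -0.0007, 0.0005]  dist 406.8mm ang 0.5
```

>>> move_arm:
  rows:
    - {"hand": 85, "translation": [15.8, 3.3, -37.3], "angular": [0, 0, 0]}
    - {"hand": 85, "translation": [15.8, 3.3, -37.3], "angular": [0, 0, 0]}
    - {"hand": 85, "translation": [15.8, 3.3, -37.3], "angular": [0, 0, 0]}
    - {"hand": 85, "translation": [15.8, 3.3, -37.3], "angular": [0, 0, 0]}
    - {"hand": 85, "translation": [15.8, 3.3, -37.3], "angular": [0, 0, 0]}
    - {"hand": 85, "translation": [15.8, 3.3, -37.3], "angular": [0, 0, 0]}
    - {"hand": 85, "translation": [15.8, 3.3, -37.3], "angular": [0, 0, 0]}
    - {"hand": 85, "translation": [15.8, 3.3, -37.3], "angular": [0, 0, 0]}
    - {"hand": 85, "translation": [15.8, 3.3, -37.3], "angular": [0, 0, 0]}
    - {"hand": 85, "translation": [15.8, 3.3, -37.3], "angular": [0, 0, 0]}

```text
time: 1.92
eef_pos: [0.5068, -0.1665, 0.3476]
eef_rot: [-90.0, 0.0, -10.5]
ft_force: [0.9, 0.6, -0.1]
gripper_width: 0.0852
```

>>> move_arm:
  rows:
    - {"hand": 85, "translation": [0, 0, 0], "angular": [0, 0, 0]}
    - {"hand": 85, "translation": [0, 0, 0], "angular": [0, 0, 0]}
    - {"hand": 85, "translation": [0, 0, 0], "angular": [0, 0, 0]}

```text
time: 2.17
eef_pos: [0.5067, -0.1647, 0.3476]
eef_rot: [-89.9, 0.1, -10.6]
ft_force: [0.1, 0.6, 0.5]
gripper_width: 0.0847
```

```bash
python3 -c "
from h import *
st(); snap('wrist','w3'); snap('scene','s3',(180,120,360,280),4)"
```

```text
t 2.17 pos [ 0.5067 -0.1647  0.3476] rot [-89.93   0.09 -10.55] F [0.1 0.6 0.5] w 0.0847 j [ -30.    10.1   77.9    0.    92.  -109.5]
```

View pics/w3.png

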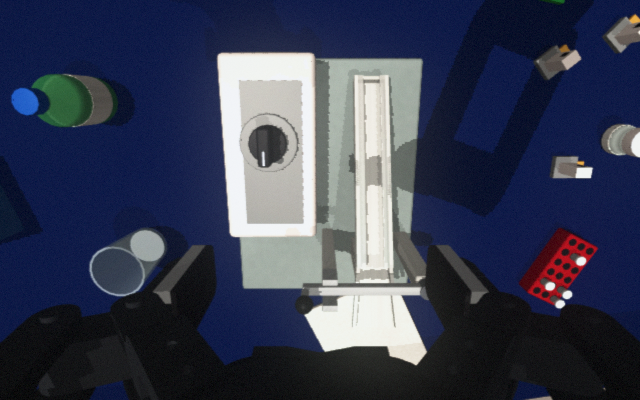

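```bash
python3 - <<'E'
from h import *
c=load("w3.npz"); P=cloud(c); Z=P[:,:,2]; im=c["image"]; hsv=cv2.cvtColor(im,cv2.COLOR_RGB2HSV)
m=((abs(Z-0.076)<0.005)&(P[:,:,1]<-0.1)).astype(np.uint8); k,l,st_,ce=cv2.connectedComponentsWithStats(m); i=1+np.argmax(st_[1:,4]); v,u=np.nonzero(l==i)
Q=np.array([ray(c,a,b,.076)[:2] for a,b in zip(u,v)]); r=cv2.minAreaRect((Q*1000).astype(np.float32)); print("housing",r,cv2.boxPoints(r).round(1).tolist())
m=((abs(Z-0.012)<0.004)&(P[:,:,0]<0.69)&(hsv[:,:,1]<80)&(P[:,:,1]<0.03)&(P[:,:,1]>-.35)).astype(np.uint8); m=cv2.morphologyEx(m,cv2.MORPH_OPEN,np.ones((3,3)));k,l,st_,ce=cv2.connectedComponentsWithStats(m);print(st_)
v,u=np.nonzero(m)
Q=np.array([ray(c,a,b,.012)[:2] for a,b in zip(u,v)]); r=cv2.minAreaRect((Q*1000).astype(np.float32)); print("plate",len(u),r,cv2.boxPoints(r).round(1).tolist())
# ball
sub=im[285:330,285:325].max(2)
v,u=np.nonzero(sub<60); print("ball px",u.mean()+285,v.mean()+285,len(u)); uu,vv=u.mean()+285,v.mean()+285
print("ball",ray(c,uu,vv,.182), "depth", P[int(vv),int(uu)])
v,u=np.nonzero(Z[120:170,245:290]>0.112); print("knob bar top", len(u)); 
Q=np.array([ray(c,a+245,b+120,.120)[:2] for a,b in zip(u,v)]); print(cv2.minAreaRect((Q*1000).astype(np.float32)))
print("corner",ray(c,422,59,.012))
# bar (latch) pixels: z ~0.158
m=(abs(Z-0.158)<0.006)&(P[:,:,0]>0.6)&(P[:,:,0]<.74); v,u=np.nonzero(m); Q=np.array([ray(c,a,b,.158)[:2] for a,b in zip(u,v)]);print("bar",len(u),cv2.minAreaRect((Q*1000).astype(np.float32)))
E
```

```text
housing ((490.9139709472656, -222.321044921875), (108.5040054321289, 216.77894592285156), 79.59162139892578) [[374.5, -256.1000061035156], [587.7000122070312, -295.29998779296875], [607.2999877929688, -188.5], [394.1000061035156, -149.39999389648438]]
[[     0      0    640    400 240306]
 [   240     58    183    227  15661]
 [   393    251      5      8     33]]
plate 15694 ((553.9144897460938, -166.571533203125), (248.17581176757812, 320.38360595703125), 79.57784271240234) [[373.8999938964844, -259.6000061035156], [689.0, -317.6000061035156], [733.9000244140625, -73.5], [418.79998779296875, -15.600000381469727]]
ball px 303.44401544401546 303.9266409266409 259
ball [ 0.6333289  -0.20523859  0.182     ] depth [ 0.62756715 -0.20419349  0.18952618]
knob bar top 548
((480.23602294921875, -215.99496459960938), (40.55292510986328, 37.463897705078125), 14.10853099822998)
corner [ 0.41999241 -0.01664339  0.012     ]
bar 1675 ((642.2669677734375, -142.05096435546875), (134.85694885253906, 31.81049346923828), 79.44998168945312)
```

```bash
cat >> h.py <<'E'
YAW=169.58; O=np.array([.6423,-.1270,0.])
RL=RR([0,0,YAW])
def L2W(p): return O+RL@np.asarray(p,float)
def ball(s,l):
    a=.130*np.cos(l)-.029*np.sin(l); return L2W([-.006+a*np.sin(s),-.052+a*np.cos(s),.153+.130*np.sin(l)+.029*np.cos(l)])
def W2L(p): return RL.T@(np.asarray(p)-O)
E
python3 - <<'E'
from h import *
print(ball(0,0))
b=ball(0,0)
s=plan([b[0],b[1],.25],toolR(-100.42))
plan([b[0],b[1],.165],toolR(-100.42),start=s)
E
```

```text
[ 0.63409378 -0.20479883  0.182     ]
13 rows translation [9.4, 7.6, 6.4] angular [-0.0, 0.1208, -0.0]  dist 166.0mm ang 90.0
3 rows translation [0.0, 28.3, -0.0] angular [0.0, 0.0, 0.0]  dist 85.0mm ang 0.0
```

>>> move_arm:
  rows:
    - {"hand": 45, "translation": [9.4, 7.6, 6.4], "angular": [0, 0.1208, 0]}
    - {"hand": 45, "translation": [9.4, 7.6, 6.4], "angular": [0, 0.1208, 0]}
    - {"hand": 45, "translation": [9.4, 7.6, 6.4], "angular": [0, 0.1208, 0]}
    - {"hand": 45, "translation": [9.4, 7.6, 6.4], "angular": [0, 0.1208, 0]}
    - {"hand": 45, "translation": [9.4, 7.6, 6.4], "angular": [0, 0.1208, 0]}
    - {"hand": 45, "translation": [9.4, 7.6, 6.4], "angular": [0, 0.1208, 0]}
    - {"hand": 45, "translation": [9.4, 7.6, 6.4], "angular": [0, 0.1208, 0]}
    - {"hand": 45, "translation": [9.4, 7.6, 6.4], "angular": [0, 0.1208, 0]}
    - {"hand": 45, "translation": [9.4, 7.6, 6.4], "angular": [0, 0.1208, 0]}
    - {"hand": 45, "translation": [9.4, 7.6, 6.4], "angular": [0, 0.1208, 0]}

```text
time: 3.1
eef_pos: [0.6138, -0.1771, 0.2727]
eef_rot: [-89.9, -0.0, -79.9]
ft_force: [0.5, 0.6, 0.5]
gripper_width: 0.0449
```

>>> move_arm:
  rows:
    - {"hand": 45, "translation": [9.4, 7.6, 6.4], "angular": [0, 0.1208, 0]}
    - {"hand": 45, "translation": [9.4, 7.6, 6.4], "angular": [0, 0.1208, 0]}
    - {"hand": 45, "translation": [9.4, 7.6, 6.4], "angular": [0, 0.1208, 0]}
    - {"hand": 45, "translation": [0, 0, 0], "angular": [0, 0, 0]}
    - {"hand": 45, "translation": [0, 0, 0], "angular": [0, 0, 0]}
    - {"hand": 45, "translation": [0, 0, 0], "angular": [0, 0, 0]}

```text
time: 3.6
eef_pos: [0.6337, -0.2047, 0.2503]
eef_rot: [-90.0, 0.0, -100.2]
ft_force: [-0.1, 0.8, -0.2]
gripper_width: 0.0449
```

```bash
python3 - <<'E'
from h import *
st(); b=ball(0,0)
plan([b[0],b[1],.165],toolR(-100.42))
snap('wrist','w4')
E
```

```text
t 3.6 pos [ 0.6337 -0.2047  0.2503] rot [-8.9970e+01  1.0000e-02 -1.0023e+02] F [-0.1  0.8 -0.2] w 0.0449 j [-27.5  26.4  68.5   0.   85.1 -17.3]
3 rows translation [0.0, 28.4, 0.1] angular [-0.0002, 0.0011, -0.0]  dist 85.3mm ang 0.2
```

View pics/w4.png

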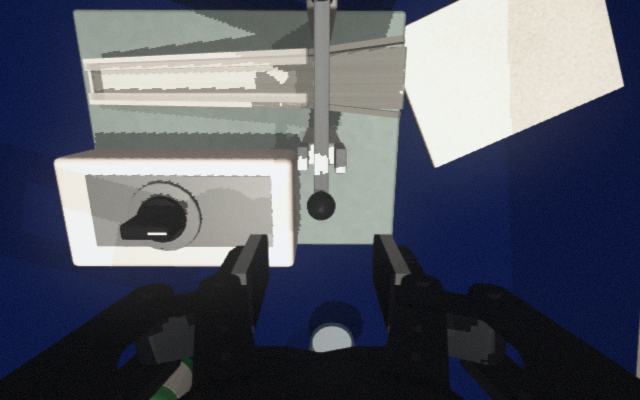

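>>> move_arm:
  rows:
    - {"hand": 45, "translation": [0, 28.4, 0], "angular": [0, 0, 0]}
    - {"hand": 45, "translation": [0, 28.4, 0], "angular": [0, 0, 0]}
    - {"hand": 45, "translation": [0, 28.4, 0], "angular": [0, 0, 0]}
    - {"hand": 45, "translation": [0, 0, 0], "angular": [0, 0, 0]}
    - {"hand": 10, "translation": [0, 0, 0], "angular": [0, 0, 0]}
    - {"hand": 10, "translation": [0, 0, 0], "angular": [0, 0, 0]}
    - {"hand": 10, "translation": [0, 0, 0], "angular": [0, 0, 0]}
    - {"hand": 10, "translation": [0, 0, 0], "angular": [0, 0, 0]}
    - {"hand": 10, "translation": [0, 0, 0], "angular": [0, 0, 0]}
    - {"hand": 10, "translation": [0, 0, 0], "angular": [0, 0, 0]}
  grip_force: 30

```text
time: 4.48
eef_pos: [0.6345, -0.2067, 0.166]
eef_rot: [-89.8, -0.1, -100.5]
ft_force: [0.6, -0.8, 2.8]
gripper_width: 0.0153
```

```bash
python3 - <<'E'
from h import *
s=st()
p0=s["eef_pos"]; b0=ball(0,0); R=toolR(-100.42)
S=(p0,RR(s["eef_rot"]))
S=plan(p0+ball(0,.22)-b0,R,n=2,start=S)
for sw in (.6,1.2,1.55):
    # print rows of arc
    S=plan(p0+ball(sw,.22)-b0,toolR(-100.42-np.degrees(sw)),start=S)
S=plan(p0+ball(1.57,.0)-b0,toolR(-100.42-90),start=S)
E
```

```text
t 4.48 pos [ 0.6345 -0.2067  0.166 ] rot [-8.983e+01 -5.000e-02 -1.005e+02] F [ 0.6 -0.8  2.8] w 0.0153 j [-27.6  29.2  75.7  -0.   74.9 -17.1]
2 rows translation [-4.7, -13.8, 0.0] angular [-0.0014, -0.0007, 0.0005]  dist 29.2mm ang 0.2
5 rows translation [-0.9, -0.0, -14.4] angular [0.0, 0.12, -0.0]  dist 71.2mm ang 34.4
5 rows translation [-0.9, -0.0, -14.4] angular [-0.0, 0.12, -0.0]  dist 71.2mm ang 34.4
3 rows translation [-0.8, -0.0, -14.0] angular [-0.0, 0.1167, -0.0]  dist 42.0mm ang 20.1
1 rows translation [9.4, 27.7, -2.6] angular [-0.0, 0.0208, -0.0]  dist 29.4mm ang 1.2
```

>>> move_arm:
  rows:
    - {"hand": 8, "translation": [-1.5, -7, 0], "angular": [0, 0, 0]}
    - {"hand": 8, "translation": [-2, -7, 0], "angular": [0, 0, 0]}
    - {"hand": 8, "translation": [-3, -7, 0], "angular": [0, 0, 0]}
    - {"hand": 8, "translation": [-3, -7, 0], "angular": [0, 0, 0]}
    - {"hand": 8, "translation": [0, 0, 0], "angular": [0, 0, 0]}
    - {"hand": 8, "translation": [0, 0, 0], "angular": [0, 0, 0]}
  grip_force: 40

```text
time: 4.98
eef_pos: [0.6358, -0.1969, 0.1931]
eef_rot: [-89.9, -0.0, -100.5]
ft_force: [-0.8, -2.4, 0.3]
gripper_width: 0.0155
```

```bash
python3 - <<'E'
from h import *
st(); snap('scene','s5',(200,130,350,280),4);snap('wrist','w5')
E
```

```text
t 4.98 pos [ 0.6358 -0.1969  0.1931] rot [-8.9930e+01 -5.0000e-02 -1.0048e+02] F [-0.8 -2.4  0.3] w 0.0155 j [-26.8  28.   73.8  -0.   78.1 -16.3]
```

View pics/s5.png

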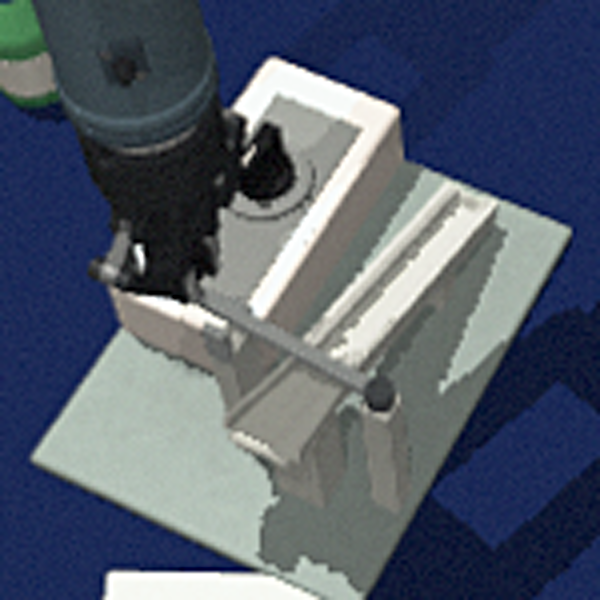

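View pics/w5.png

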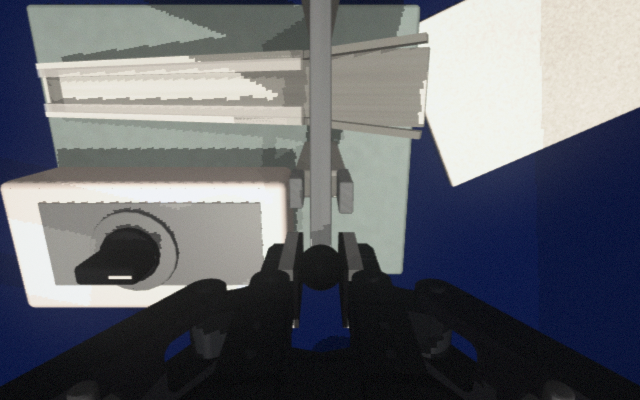

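>>> move_arm:
  rows:
    - {"hand": 8, "translation": [-0.9, 0, -14.3], "angular": [0, 0.12, 0]}
    - {"hand": 8, "translation": [-0.9, 0, -14.3], "angular": [0, 0.12, 0]}
    - {"hand": 8, "translation": [-0.9, 0, -14.3], "angular": [0, 0.12, 0]}
    - {"hand": 8, "translation": [-0.9, 0, -14.3], "angular": [0, 0.12, 0]}
    - {"hand": 8, "translation": [-0.9, 0, -14.3], "angular": [0, 0.12, 0]}
    - {"hand": 8, "translation": [-0.9, 0, -14.3], "angular": [0, 0.12, 0]}
    - {"hand": 8, "translation": [0, 0, 0], "angular": [0, 0, 0]}
    - {"hand": 8, "translation": [0, 0, 0], "angular": [0, 0, 0]}

```text
time: 5.75
eef_pos: [0.5616, -0.1527, 0.192]
eef_rot: [-90.1, -0.2, -141.7]
ft_force: [-5.3, -3.1, 1.3]
gripper_width: 0.015
```

```bash
python3 - <<'E'
from h import *
s=st(); print(W2L(s["eef_pos"])-np.array([-.006,-.052,0])); snap('wrist','w6')
S=None
p0=np.array([0.6358,-.1969,.1931])-ball(0,.22)
for sw,l in ((1.54,.22),(1.56,.02)):
    S=plan(p0+ball(sw,l),toolR(-100.42-np.degrees(sw)),start=S)
E
```

```text
t 5.75 pos [ 0.5616 -0.1527  0.192 ] rot [ -90.13   -0.15 -141.73] F [-5.3 -3.1  1.3] w 0.015 j [-26.1  19.8  86.6  -0.1  73.7  25.6]
[0.08071316 0.09190844 0.19198115]
7 rows translation [-1.0, -0.1, -14.0] angular [0.0001, 0.1171, 0.0005]  dist 95.8mm ang 46.9
1 rows translation [8.8, 25.1, -2.6] angular [-0.0, 0.02, 0.0]  dist 26.7mm ang 1.1
```

View pics/w6.png

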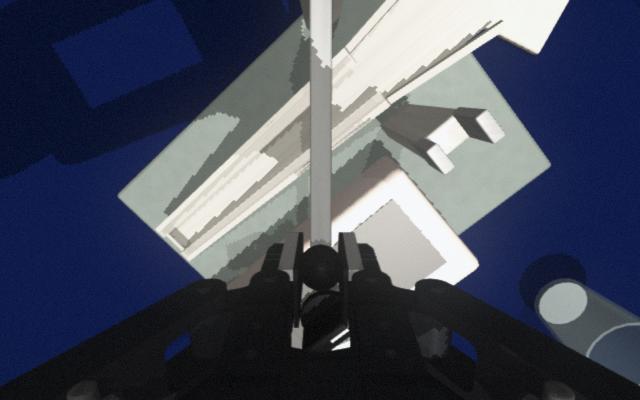

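>>> move_arm:
  rows:
    - {"hand": 8, "translation": [-1, 0, -14], "angular": [0, 0.117, 0]}
    - {"hand": 8, "translation": [-1, 0, -14], "angular": [0, 0.117, 0]}
    - {"hand": 8, "translation": [-1, 0, -14], "angular": [0, 0.117, 0]}
    - {"hand": 8, "translation": [-1, 0, -14], "angular": [0, 0.117, 0]}
    - {"hand": 8, "translation": [-1, 0, -14], "angular": [0, 0.117, 0]}
    - {"hand": 8, "translation": [-1, 0, -14], "angular": [0, 0.117, 0]}
    - {"hand": 8, "translation": [-1, 0, -14], "angular": [0, 0.117, 0]}
    - {"hand": 8, "translation": [3, 8, -1], "angular": [0, 0, 0]}
    - {"hand": 8, "translation": [3, 8, -1], "angular": [0, 0, 0]}
    - {"hand": 8, "translation": [2, 8, 0], "angular": [0, 0, 0]}

```text
time: 6.63
eef_pos: [0.5289, -0.0553, 0.1669]
eef_rot: [-90.1, -0.5, 171.4]
ft_force: [-10.0, 1.1, 2.9]
gripper_width: 0.0152
```

```bash
python3 - <<'E'
from h import *
s=st(); print(W2L(s["eef_pos"])-np.array([-.006,-.052,0])); snap('wrist','w7')
E
```

```text
t 6.63 pos [ 0.5289 -0.0553  0.1669] rot [-90.09  -0.48 171.41] F [-10.    1.1   2.9] w 0.0152 j [-18.   16.3  95.5   0.   68.8  80.6]
[0.13049569 0.00197271 0.16692808]
```

View pics/w7.png

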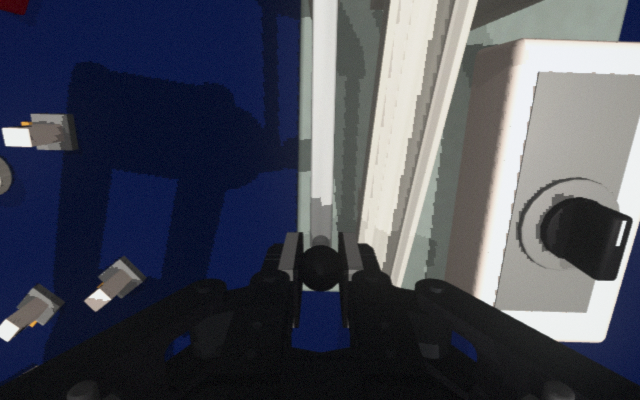

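>>> move_arm:
  rows:
    - {"hand": 40, "translation": [0, 0, 0], "angular": [0, 0, 0]}
    - {"hand": 40, "translation": [0, 0, 0], "angular": [0, 0, 0]}
    - {"hand": 40, "translation": [0, 0, 0], "angular": [0, 0, 0]}
    - {"hand": 40, "translation": [0, -30, 0], "angular": [0, 0, 0]}
    - {"hand": 45, "translation": [0, -30, 0], "angular": [0, 0, 0]}
    - {"hand": 45, "translation": [0, -30, 0], "angular": [0, 0, 0]}

```text
time: 7.18
eef_pos: [0.5328, -0.0571, 0.2593]
eef_rot: [-90.0, -0.0, 171.3]
ft_force: [1.1, -0.0, -0.3]
gripper_width: 0.0451
```

```bash
cat >> h.py <<'E'
rx=RL@np.array([np.cos(np.radians(22)),0,-np.sin(np.radians(22))]); rz=RL@np.array([np.sin(np.radians(22)),0,np.cos(np.radians(22))]); ry=RL@np.array([0,1.,0])
RP=np.stack([-rx,-rz,-ry],1); OR=L2W([0,0,.114])
def railp(x,y,z): return OR+rx*x+ry*y+rz*z
def railc(p): d=np.asarray(p)-OR; return np.array([d@rx,d@ry,d@rz])*1000
SB=np.array([-.003,.002])
E
python3 - <<'E'
from h import *
st(); c=snap('scene','s8',(200,130,350,280),4); carts(c)
S=plan([.5956,.1651,.10],toolR(-101)); plan([.5956,.1651,.016],toolR(-101),start=S)
E
```

```text
t 7.18 pos [ 0.5328 -0.0571  0.2593] rot [-9.0030e+01 -4.0000e-02  1.7132e+02] F [ 1.1 -0.  -0.3] w 0.0451 j [-18.1  12.4  87.2   0.   80.5  80.6]
cart [0.4564 0.148 ] brassdir 121 long 106 size [16. 22.] px [396. 209.] n 44 d 21
cart [0.4394 0.2357] brassdir 124 long 134 size [17. 22.] px [429. 211.] n 44 d 23
cart [0.4392 0.3379] brassdir -124 long -116 size [20. 18.] px [466. 220.] n 44 d 21
cart [0.5993 0.1632] brassdir 85 long 76 size [21. 18.] px [392. 256.] n 52 d 20
cart [0.5769 0.3497] brassdir 75 long 158 size [19. 21.] px [465. 266.] n 54 d 21
13 rows translation [-14.2, 12.8, -13.5] angular [-0.0007, -0.1177, -0.0006]  dist 284.7mm ang 87.7
3 rows translation [0.0, 28.0, -0.0] angular [0.0, 0.0, 0.0]  dist 84.0mm ang 0.0
```

View pics/s8.png

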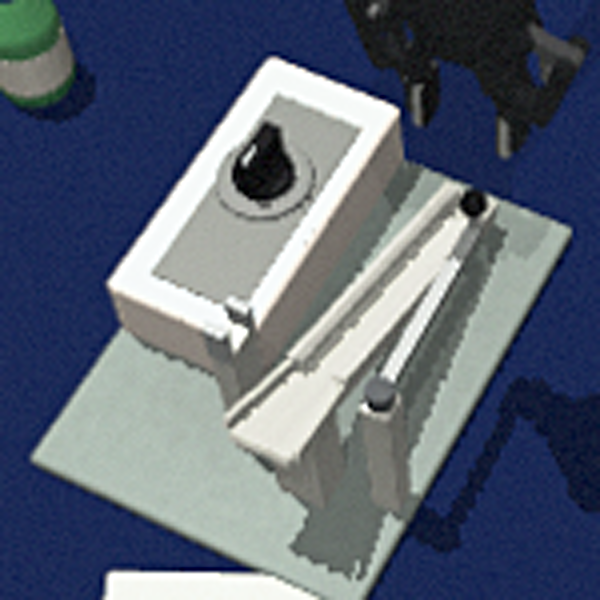

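>>> move_arm:
  rows:
    - {"hand": 45, "translation": [-14.2, 12.8, -13.5], "angular": [0, -0.1177, 0]}
    - {"hand": 45, "translation": [-14.2, 12.8, -13.5], "angular": [0, -0.1177, 0]}
    - {"hand": 45, "translation": [-14.2, 12.8, -13.5], "angular": [0, -0.1177, 0]}
    - {"hand": 45, "translation": [-14.2, 12.8, -13.5], "angular": [0, -0.1177, 0]}
    - {"hand": 45, "translation": [-14.2, 12.8, -13.5], "angular": [0, -0.1177, 0]}
    - {"hand": 45, "translation": [-14.2, 12.8, -13.5], "angular": [0, -0.1177, 0]}
    - {"hand": 45, "translation": [-14.2, 12.8, -13.5], "angular": [0, -0.1177, 0]}
    - {"hand": 45, "translation": [-14.2, 12.8, -13.5], "angular": [0, -0.1177, 0]}
    - {"hand": 45, "translation": [-14.2, 12.8, -13.5], "angular": [0, -0.1177, 0]}
    - {"hand": 45, "translation": [-14.2, 12.8, -13.5], "angular": [0, -0.1177, 0]}

```text
time: 8.07
eef_pos: [0.6112, 0.1116, 0.1296]
eef_rot: [-90.0, 0.1, -120.9]
ft_force: [0.3, -0.7, 0.5]
gripper_width: 0.0449
```

>>> move_arm:
  rows:
    - {"hand": 45, "translation": [-14.2, 12.8, -13.5], "angular": [0, -0.1177, 0]}
    - {"hand": 45, "translation": [-14.2, 12.8, -13.5], "angular": [0, -0.1177, 0]}
    - {"hand": 45, "translation": [-14.2, 12.8, -13.5], "angular": [0, -0.1177, 0]}
    - {"hand": 45, "translation": [0, 0, 0], "angular": [0, 0, 0]}
    - {"hand": 45, "translation": [0, 0, 0], "angular": [0, 0, 0]}
    - {"hand": 45, "translation": [0, 0, 0], "angular": [0, 0, 0]}

```text
time: 8.57
eef_pos: [0.5921, 0.1657, 0.0924]
eef_rot: [-89.9, 0.0, -101.1]
ft_force: [0.8, 0.0, -0.3]
gripper_width: 0.0451
```

```bash
python3 - <<'E'
from h import *
st(); c=snap('wrist','w9'); carts(c)
plan([.5956,.1651,.016],toolR(-101))
E
```

```text
t 8.57 pos [0.5921 0.1657 0.0924] rot [-8.9920e+01  1.0000e-02 -1.0111e+02] F [ 0.8  0.  -0.3] w 0.0451 j [ 5.3 28.1 88.8 -0.  63.  16.4]
cart [0.441  0.2368] brassdir 130 long 128 size [19. 24.] px [ 49. 138.] n 1367 d 24
cart [0.5972 0.1656] brassdir 76 long 80 size [22. 14.] px [329. 198.] n 882 d 24
cart [0.5972 0.1656] brassdir 72 long 80 size [22. 14.] px [329. 198.] n 882 d 16
cart [0.4578 0.1501] brassdir 107 long 29 size [21. 20.] px [125. 264.] n 1001 d 21
cart [0.4578 0.1501] brassdir 118 long 29 size [21. 20.] px [125. 264.] n 1001 d 16
2 rows translation [-0.2, 38.4, 1.5] angular [-0.0011, -0.0012, -0.0002]  dist 76.8mm ang 0.2
```

View pics/w9.png

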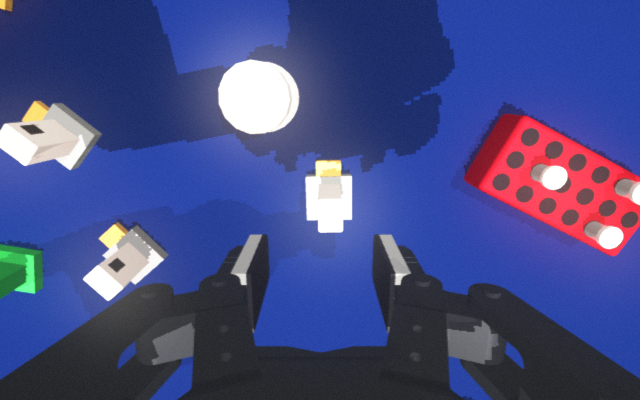

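>>> move_arm:
  rows:
    - {"hand": 45, "translation": [0, 26, 2], "angular": [0, 0, 0]}
    - {"hand": 45, "translation": [0, 26, 1.5], "angular": [0, 0, 0]}
    - {"hand": 45, "translation": [0, 24, 1], "angular": [0, 0, 0]}
    - {"hand": 5, "translation": [0, 0, 0], "angular": [0, 0, 0]}
    - {"hand": 5, "translation": [0, 0, 0], "angular": [0, 0, 0]}
    - {"hand": 5, "translation": [0, 0, 0], "angular": [0, 0, 0]}
    - {"hand": 5, "translation": [0, 0, 0], "angular": [0, 0, 0]}
    - {"hand": 5, "translation": [0, 0, 0], "angular": [0, 0, 0]}
    - {"hand": 5, "translation": [0, 0, 0], "angular": [0, 0, 0]}
  grip_force: 30

```text
time: 9.37
eef_pos: [0.5965, 0.1651, 0.0174]
eef_rot: [-89.9, 0.0, -101.0]
ft_force: [-0.0, 0.7, -0.2]
gripper_width: 0.0135
```

```bash
python3 - <<'E'
from h import *
s=st(); 
S=plan([.5956,.1651,.14],toolR(-101))
S=plan(railp(-.045,0,.018)+[0,0,.08],RP,start=S)
S=plan(railp(-.045,0,.018)+[0,0,.02],RP,start=S)
S=plan(railp(-.040,0,.018),RP,start=S)
E
```

```text
t 9.37 pos [0.5965 0.1651 0.0174] rot [-8.9870e+01  4.0000e-02 -1.0103e+02] F [-0.   0.7 -0.2] w 0.0135 j [ 5.2 33.6 91.8  0.  54.5 16.2]
3 rows translation [0.1, -40.9, -0.2] angular [-0.0008, -0.0001, -0.0002]  dist 122.6mm ang 0.1
14 rows translation [24.5, -2.3, -6.0] angular [0.0217, -0.1114, -0.0214]  dist 321.4mm ang 92.6
2 rows translation [-11.2, 27.8, 0.0] angular [0.0, 0.0, 0.0]  dist 60.0mm ang 0.0
1 rows translation [-12.5, 18.5, 0.0] angular [0.0, 0.0, 0.0]  dist 22.4mm ang 0.0
```

>>> move_arm:
  rows:
    - {"hand": 5, "translation": [0, -25, 0], "angular": [0, 0, 0]}
    - {"hand": 5, "translation": [0, -40, 0], "angular": [0, 0, 0]}
    - {"hand": 5, "translation": [0, -40, 0], "angular": [0, 0, 0]}
    - {"hand": 5, "translation": [0, -40, 0], "angular": [0, 0, 0]}
    - {"hand": 5, "translation": [0, -40, 0], "angular": [0, 0, 0]}
    - {"hand": 5, "translation": [0, -40, 0], "angular": [0, 0, 0]}

```text
time: 9.87
eef_pos: [0.5952, 0.1651, 0.2438]
eef_rot: [-89.9, 0.0, -101.0]
ft_force: [-0.4, 0.6, -1.0]
gripper_width: 0.0135
```

```bash
python3 - <<'E'
from h import *
s=st(); 
S=plan(railp(-.045,0,.018)+[0,0,.08],RP)
# path check
w=None
E
```

```text
t 9.87 pos [0.5952 0.1651 0.2438] rot [-8.9930e+01  2.0000e-02 -1.0101e+02] F [-0.4  0.6 -1. ] w 0.0135 j [ 5.2 21.3 77.   0.  81.6 16.2]
14 rows translation [23.2, 5.0, -6.8] angular [0.0216, -0.1114, -0.0214]  dist 309.8mm ang 92.6
```

>>> move_arm:
  rows:
    - {"hand": 5, "translation": [23.2, 5, -6.8], "angular": [0.0216, -0.1114, -0.0214]}
    - {"hand": 5, "translation": [23.2, 5, -6.8], "angular": [0.0216, -0.1114, -0.0214]}
    - {"hand": 5, "translation": [23.2, 5, -6.8], "angular": [0.0216, -0.1114, -0.0214]}
    - {"hand": 5, "translation": [23.2, 5, -6.8], "angular": [0.0216, -0.1114, -0.0214]}
    - {"hand": 5, "translation": [23.2, 5, -6.8], "angular": [0.0216, -0.1114, -0.0214]}
    - {"hand": 5, "translation": [23.2, 5, -6.8], "angular": [0.0216, -0.1114, -0.0214]}
    - {"hand": 5, "translation": [23.2, 5, -6.8], "angular": [0.0216, -0.1114, -0.0214]}
    - {"hand": 5, "translation": [23.2, 5, -6.8], "angular": [0.0216, -0.1114, -0.0214]}
    - {"hand": 5, "translation": [23.2, 5, -6.8], "angular": [0.0216, -0.1114, -0.0214]}
    - {"hand": 5, "translation": [23.2, 5, -6.8], "angular": [0.0216, -0.1114, -0.0214]}

```text
time: 10.7
eef_pos: [0.6046, -0.0678, 0.2162]
eef_rot: [-86.2, -16.2, -36.9]
ft_force: [0.2, -0.2, -0.5]
gripper_width: 0.0132
```

>>> move_arm:
  rows:
    - {"hand": 5, "translation": [23.2, 5, -6.8], "angular": [0.0216, -0.1114, -0.0214]}
    - {"hand": 5, "translation": [23.2, 5, -6.8], "angular": [0.0216, -0.1114, -0.0214]}
    - {"hand": 5, "translation": [23.2, 5, -6.8], "angular": [0.0216, -0.1114, -0.0214]}
    - {"hand": 5, "translation": [23.2, 5, -6.8], "angular": [0.0216, -0.1114, -0.0214]}
    - {"hand": 5, "translation": [0, 0, 0], "angular": [0, 0, 0]}
    - {"hand": 5, "translation": [0, 0, 0], "angular": [0, 0, 0]}
    - {"hand": 5, "translation": [0, 0, 0], "angular": [0, 0, 0]}

```text
time: 11.28
eef_pos: [0.6756, -0.1328, 0.2245]
eef_rot: [-90.0, -21.9, -10.6]
ft_force: [-0.8, 1.4, 0.2]
gripper_width: 0.0133
```

```bash
python3 - <<'E'
from h import *
s=st(); print(railc(s["eef_pos"]), Ro.from_matrix(RP.T@RR(s["eef_rot"])).as_rotvec(degrees=True))
snap('wrist','w10'); snap('scene','s10',(200,130,350,280),4)
S=plan(railp(-.045,0,.0185)+[0,0,.025],RP)
S=plan(railp(-.040,0,.0185),RP,start=S)
E
```

```text
t 11.28 pos [ 0.6756 -0.1328  0.2245] rot [-89.96 -21.88 -10.58] F [-0.8  1.4  0.2] w 0.0133 j [ -22.8   16.8   89.9    5.8   52.  -104.9]
[-72.74615384  -0.34628166  89.79389533] [-0.01858413  0.14477905  0.11687685]
2 rows translation [-9.2, 24.1, -0.5] angular [-0.0, -0.0005, -0.0008]  dist 51.6mm ang 0.1
1 rows translation [-14.4, 23.2, 0.0] angular [0.0, 0.0, 0.0]  dist 27.3mm ang 0.0
```

View pics/w10.png

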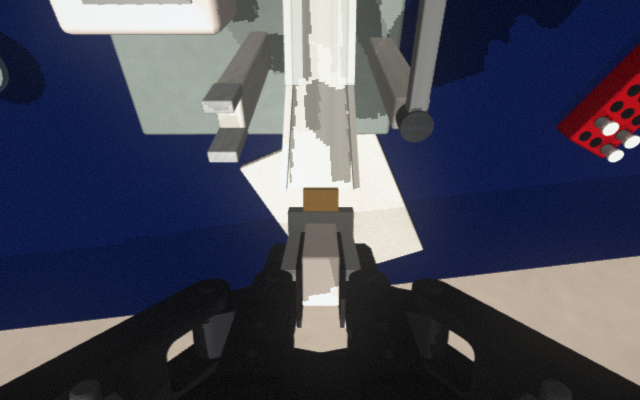

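View pics/s10.png

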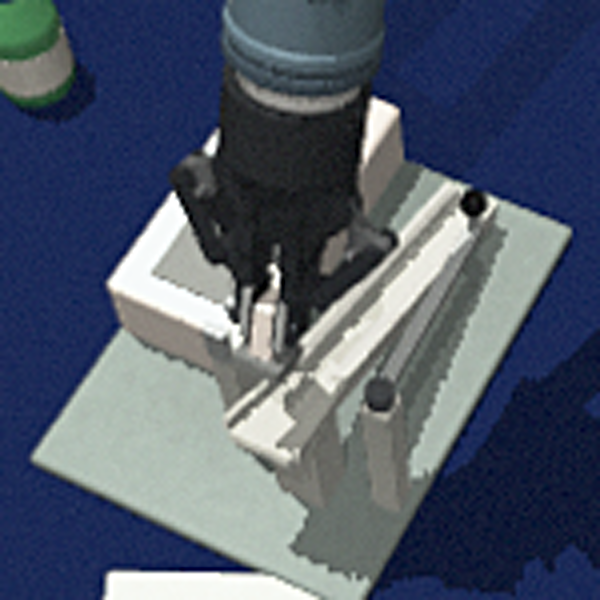

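>>> move_arm:
  rows:
    - {"hand": 5, "translation": [-9.2, 24.1, -0.3], "angular": [0, 0, 0]}
    - {"hand": 5, "translation": [-9.2, 24.1, -0.2], "angular": [0, 0, 0]}
    - {"hand": 5, "translation": [-7, 12, 0], "angular": [0, 0, 0]}
    - {"hand": 5, "translation": [-7, 10, 0], "angular": [0, 0, 0]}
    - {"hand": 5, "translation": [0, 0, 0], "angular": [0, 0, 0]}
    - {"hand": 5, "translation": [0, 0, 0], "angular": [0, 0, 0]}

```text
time: 11.88
eef_pos: [0.672, -0.1319, 0.1471]
eef_rot: [-90.0, -21.9, -10.4]
ft_force: [0.3, 0.0, 0.4]
gripper_width: 0.0135
```

```bash
python3 - <<'E'
from h import *
s=st(); print(railc(s["eef_pos"]), Ro.from_matrix(RP.T@RR(s["eef_rot"])).as_rotvec(degrees=True))
snap('wrist','w11')
E
```

```text
t 11.88 pos [ 0.672  -0.1319  0.1471] rot [-89.98 -21.89 -10.43] F [0.3 0.  0.4] w 0.0135 j [ -22.8   20.7   96.2    6.9   42.  -106.7]
[-40.30111374  -0.5453494   19.45613813] [0.01480651 0.01000294 0.11114514]
```

View pics/w11.png

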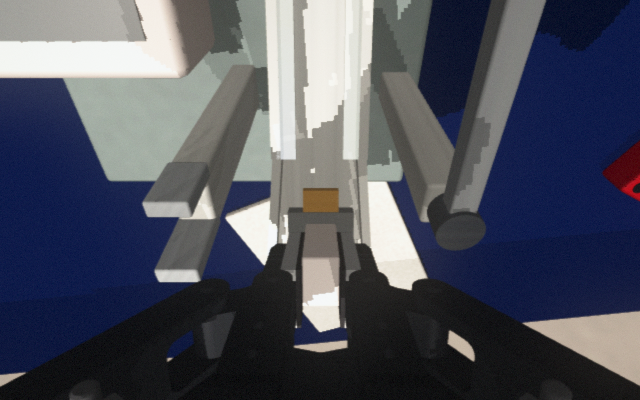

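>>> move_arm:
  rows:
    - {"hand": 5, "translation": [-4, 1, 0], "angular": [0, 0, 0]}
    - {"hand": 5, "translation": [-4, 0.5, 0], "angular": [0, 0, 0]}
    - {"hand": 30, "translation": [0, 0, 0], "angular": [0, 0, 0]}
    - {"hand": 30, "translation": [0, 0, 0], "angular": [0, 0, 0]}
    - {"hand": 30, "translation": [0, 0, 0], "angular": [0, 0, 0]}
    - {"hand": 30, "translation": [0, 0, 0], "angular": [0, 0, 0]}
    - {"hand": 30, "translation": [0, 0, 0], "angular": [0, 0, 0]}
    - {"hand": 30, "translation": [0, -10, 0], "angular": [0, 0, 0]}
    - {"hand": 30, "translation": [0, -30, 0], "angular": [0, 0, 0]}

```text
time: 12.68
eef_pos: [0.6491, -0.1283, 0.1761]
eef_rot: [-89.9, -21.5, -10.5]
ft_force: [-0.2, 0.3, 0.0]
gripper_width: 0.03
```

```bash
python3 - <<'E'
from h import *
s=st(); print(railc(s["eef_pos"]))
snap('wrist','w12'); c=snap('scene','s12'); carts(c)
E
```

```text
t 12.68 pos [ 0.6491 -0.1283  0.1761] rot [-89.9  -21.5  -10.49] F [-0.2  0.3  0. ] w 0.03 j [ -23.4   16.9   97.     6.8   45.3 -106.9]
[-29.64442176   0.09119215  54.96539017]
cart [0.4573 0.147 ] brassdir 124 long 119 size [18. 23.] px [396. 209.] n 48 d 22
cart [0.4393 0.2361] brassdir 124 long 126 size [16. 21.] px [429. 212.] n 42 d 22
cart [0.4392 0.3381] brassdir -124 long -115 size [20. 18.] px [466. 220.] n 46 d 22
cart [0.5757 0.3501] brassdir 71 long 68 size [19. 19.] px [465. 266.] n 55 d 20
```

View pics/w12.png

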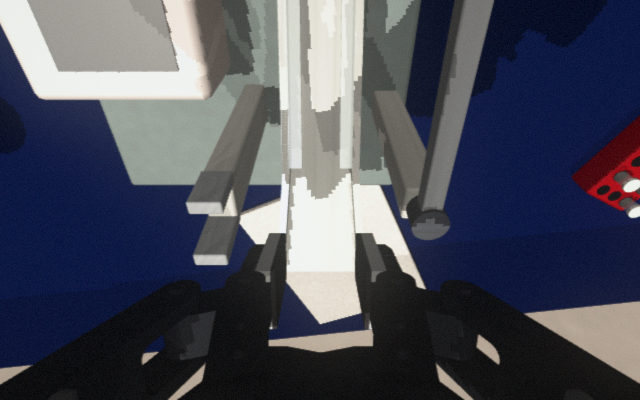

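```bash
python3 - <<'E'
from h import *
c=load('s12.npz'); cv2.imwrite('pics/s12c.png',cv2.resize(c["image"][130:280,200:350,::-1],None,fx=4,fy=4,interpolation=cv2.INTER_CUBIC))
s=st(); p=s["eef_pos"]; R=RR(s["eef_rot"])
S=(p+R@[0,-.06,0],R); print(S[0])
S=plan([.5727,.352,.11],toolR(-113.5),start=S)
E
```

```text
t 12.78 pos [ 0.6525 -0.1297  0.1852] rot [-90.1  -22.35 -10.41] F [ 0.5 -0.5  1.4] w 0.0298 j [ -23.4   16.3   96.7    6.8   45.4 -106.8]
[ 0.63007759 -0.12543751  0.24068727]
15 rows translation [-34.9, 2.5, 14.2] angular [-0.0233, 0.1182, 0.0187]  dist 498.3mm ang 104.8
```

View pics/s12c.png

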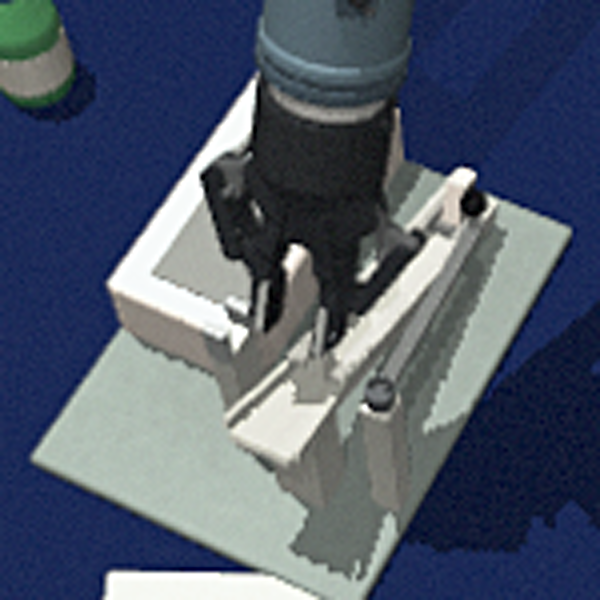

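```bash
cat >> h.py <<'E'
_plan=plan
def path(S0,t,w,n):
    p,R=S0; out=[]
    for k in range(n): p=p+R@(np.array(t)/1000); R=R@Ro.from_rotvec(w).as_matrix(); out.append(p.round(3))
    return np.array(out)
def plan(tp,tR,n=None,start=None,show=True,vmax=41,wmax=7.1):
    s=get_state(); p,R=(s["eef_pos"],RR(s["eef_rot"])) if start is None else start
    E=_plan(tp,tR,n,(p,R),None,vmax,wmax)
    D=R.T@(np.asarray(tp)-p); w=Ro.from_matrix(R.T@tR).as_rotvec(); d=np.linalg.norm(D)*1000; a=np.degrees(np.linalg.norm(w))
    n=n or max(1,int(np.ceil(max(d/vmax,a/wmax))))
    while 1:
        dR=Ro.from_rotvec(w/n).as_matrix(); Sm=np.zeros((3,3)); A=np.eye(3)
        for k in range(n): Sm+=A; A=A@dR
        t=np.linalg.solve(Sm,D)*1000
        if np.linalg.norm(t)<=vmax+.5: break
        n+=1
    if show and n>3: print("   path",path((p,R),t,w/n,n)[[n//4,n//2,3*n//4]].tolist())
    return E
E
python3 - <<'E'
from h import *
s=get_state(); p=s["eef_pos"]; R=RR(s["eef_rot"])
S=(p+R@[0,-.04,0],R)
S=plan([.615,-.05,.28],toolR(-40),start=S)
S=plan([.5727,.352,.11],toolR(-113.5),start=S)
E
```

```text
6 rows translation [-6.2, -11.2, 10.8] angular [-0.0165, 0.0849, 0.0636]  dist 98.8mm ang 36.9
   path [[0.623, -0.102, 0.239], [0.616, -0.076, 0.259], [0.615, -0.063, 0.269]]
12 rows translation [-35.5, 14.2, 6.5] angular [0.0, 0.1069, -0.0]  dist 438.5mm ang 73.5
   path [[0.542, 0.074, 0.223], [0.525, 0.18, 0.181], [0.543, 0.286, 0.138]]
```

>>> move_arm:
  rows:
    - {"hand": 45, "translation": [0, -40, 0], "angular": [0, 0, 0]}
    - {"hand": 45, "translation": [-6.2, -11.2, 10.8], "angular": [-0.0165, 0.0849, 0.0636]}
    - {"hand": 45, "translation": [-6.2, -11.2, 10.8], "angular": [-0.0165, 0.0849, 0.0636]}
    - {"hand": 45, "translation": [-6.2, -11.2, 10.8], "angular": [-0.0165, 0.0849, 0.0636]}
    - {"hand": 45, "translation": [-6.2, -11.2, 10.8], "angular": [-0.0165, 0.0849, 0.0636]}
    - {"hand": 45, "translation": [-6.2, -11.2, 10.8], "angular": [-0.0165, 0.0849, 0.0636]}
    - {"hand": 45, "translation": [-6.2, -11.2, 10.8], "angular": [-0.0165, 0.0849, 0.0636]}
    - {"hand": 45, "translation": [-35.5, 14.2, 6.5], "angular": [0, 0.1069, 0]}
    - {"hand": 45, "translation": [-35.5, 14.2, 6.5], "angular": [0, 0.1069, 0]}
    - {"hand": 45, "translation": [-35.5, 14.2, 6.5], "angular": [0, 0.1069, 0]}

```text
time: 13.62
eef_pos: [0.5542, 0.0409, 0.2329]
eef_rot: [-90.2, 0.3, -58.8]
ft_force: [-0.4, 1.5, -0.2]
gripper_width: 0.0453
```

```bash
python3 - <<'E'
from h import *
st(); plan([.5727,.352,.11],toolR(-113.5))
E
```

```text
t 13.62 pos [0.5542 0.0409 0.2329] rot [-90.21   0.3  -58.76] F [-0.4  1.5 -0.2] w 0.0453 j [ -7.3  15.5  86.7   0.1  78.1 -38.6]
9 rows translation [-35.3, 13.7, 6.5] angular [0.0007, 0.1061, -0.0003]  dist 335.0mm ang 54.7
   path [[0.527, 0.145, 0.192], [0.527, 0.217, 0.165], [0.543, 0.287, 0.137]]
```

>>> move_arm:
  rows:
    - {"hand": 45, "translation": [-35.3, 13.7, 6.5], "angular": [0, 0.1061, 0]}
    - {"hand": 45, "translation": [-35.3, 13.7, 6.5], "angular": [0, 0.1061, 0]}
    - {"hand": 45, "translation": [-35.3, 13.7, 6.5], "angular": [0, 0.1061, 0]}
    - {"hand": 45, "translation": [-35.3, 13.7, 6.5], "angular": [0, 0.1061, 0]}
    - {"hand": 45, "translation": [-35.3, 13.7, 6.5], "angular": [0, 0.1061, 0]}
    - {"hand": 45, "translation": [-35.3, 13.7, 6.5], "angular": [0, 0.1061, 0]}
    - {"hand": 45, "translation": [-35.3, 13.7, 6.5], "angular": [0, 0.1061, 0]}
    - {"hand": 45, "translation": [-35.3, 13.7, 6.5], "angular": [0, 0.1061, 0]}
    - {"hand": 45, "translation": [-35.3, 13.7, 6.5], "angular": [0, 0.1061, 0]}
    - {"hand": 45, "translation": [0, 0, 0], "angular": [0, 0, 0]}

```text
time: 14.45
eef_pos: [0.5705, 0.3564, 0.1061]
eef_rot: [-90.6, -0.0, -113.2]
ft_force: [-0.5, -0.5, -0.6]
gripper_width: 0.045
```

>>> move_arm:
  rows:
    - {"hand": 45, "translation": [0, 0, 0], "angular": [0, 0, 0]}
    - {"hand": 45, "translation": [0, 0, 0], "angular": [0, 0, 0]}

```text
time: 14.62
eef_pos: [0.5702, 0.3512, 0.1105]
eef_rot: [-90.4, -0.1, -113.0]
ft_force: [0.2, -0.1, 0.2]
gripper_width: 0.0448
```

```bash
python3 - <<'E'
from h import *
st(); c=snap('wrist','w13');carts(c); plan([.5727,.352,.016],toolR(-113.5))
E
```

```text
t 14.62 pos [0.5702 0.3512 0.1105] rot [-9.0420e+01 -6.0000e-02 -1.1298e+02] F [ 0.2 -0.1  0.2] w 0.0448 j [22.  32.4 78.6  0.3 69.4 44.9]
cart [0.5739 0.3533] brassdir 68 long 67 size [21. 14.] px [326. 189.] n 771 d 24
cart [0.5739 0.3533] brassdir 70 long 67 size [21. 14.] px [326. 189.] n 771 d 16
cart [0.4432 0.3487] brassdir -111 long -187 size [ 8. 20.] px [166. 268.] n 239 d 31
3 rows translation [-0.7, 31.8, 0.6] angular [0.0021, 0.0027, 0.0]  dist 95.3mm ang 0.6
```

View pics/w13.png

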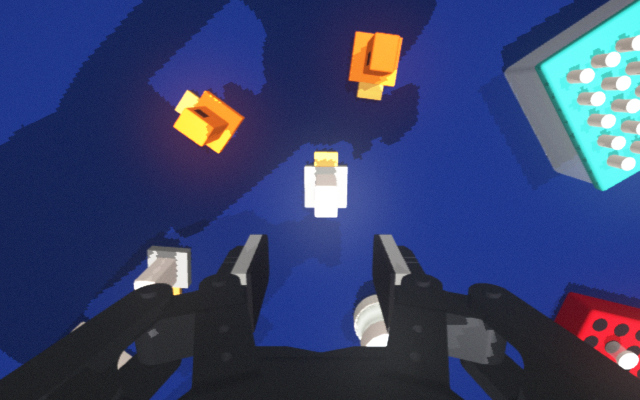

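>>> move_arm:
  rows:
    - {"hand": 45, "translation": [-2, 32, 1], "angular": [0.002, 0.004, 0]}
    - {"hand": 45, "translation": [-1, 32, 1], "angular": [0.002, 0.004, 0]}
    - {"hand": 45, "translation": [0, 30, 0.5], "angular": [0.002, 0, 0]}
    - {"hand": 5, "translation": [0, 0, 0], "angular": [0, 0, 0]}
    - {"hand": 5, "translation": [0, 0, 0], "angular": [0, 0, 0]}
    - {"hand": 5, "translation": [0, 0, 0], "angular": [0, 0, 0]}
    - {"hand": 5, "translation": [0, 0, 0], "angular": [0, 0, 0]}
    - {"hand": 5, "translation": [0, 0, 0], "angular": [0, 0, 0]}
    - {"hand": 5, "translation": [0, 0, 0], "angular": [0, 0, 0]}

```text
time: 15.42
eef_pos: [0.5747, 0.3538, 0.0187]
eef_rot: [-89.9, 0.1, -113.5]
ft_force: [-0.6, -0.3, -0.1]
gripper_width: 0.0133
```

```bash
python3 - <<'E'
from h import *
s=st()
S=(s["eef_pos"]+[0,0,.22],RR(s["eef_rot"]))
S=plan(railp(-.060,-.02,.018)+[-.04,.14,.11],toolR(-50),start=S)
S=plan(railp(-.048,0,.019)+[0,0,.035],RP,start=S)
E
```

```text
t 15.42 pos [0.5747 0.3538 0.0187] rot [ -89.93    0.12 -113.54] F [-0.6 -0.3 -0.1] w 0.0133 j [22.1 38.1 82.7  0.  59.1 45.7]
9 rows translation [39.2, -2.8, 6.1] angular [-0.0003, -0.1232, -0.0001]  dist 340.2mm ang 63.5
   path [[0.559, 0.236, 0.247], [0.573, 0.158, 0.252], [0.605, 0.086, 0.258]]
7 rows translation [13.7, 13.3, -17.7] angular [0.0189, -0.0975, -0.0526]  dist 177.9mm ang 45.1
   path [[0.647, -0.021, 0.237], [0.652, -0.067, 0.213], [0.667, -0.112, 0.193]]
```

>>> move_arm:
  rows:
    - {"hand": 5, "translation": [0, -30, 0], "angular": [0, 0, 0]}
    - {"hand": 5, "translation": [0, -40, 0], "angular": [0, 0, 0]}
    - {"hand": 5, "translation": [0, -40, 0], "angular": [0, 0, 0]}
    - {"hand": 5, "translation": [0, -40, 0], "angular": [0, 0, 0]}
    - {"hand": 5, "translation": [0, -40, 0], "angular": [0, 0, 0]}
    - {"hand": 5, "translation": [0, -30, 0], "angular": [0, 0, 0]}
    - {"hand": 5, "translation": [39.2, -2.8, 6.1], "angular": [0, -0.1232, 0]}
    - {"hand": 5, "translation": [39.2, -2.8, 6.1], "angular": [0, -0.1232, 0]}
    - {"hand": 5, "translation": [39.2, -2.8, 6.1], "angular": [0, -0.1232, 0]}
    - {"hand": 5, "translation": [39.2, -2.8, 6.1], "angular": [0, -0.1232, 0]}

```text
time: 16.25
eef_pos: [0.5611, 0.1978, 0.2492]
eef_rot: [-90.0, 0.0, -85.2]
ft_force: [0.8, -0.0, 0.3]
gripper_width: 0.0137
```

>>> move_arm:
  rows:
    - {"hand": 5, "translation": [39.2, -2.8, 6.1], "angular": [0, -0.1232, 0]}
    - {"hand": 5, "translation": [39.2, -2.8, 6.1], "angular": [0, -0.1232, 0]}
    - {"hand": 5, "translation": [39.2, -2.8, 6.1], "angular": [0, -0.1232, 0]}
    - {"hand": 5, "translation": [39.2, -2.8, 6.1], "angular": [0, -0.1232, 0]}
    - {"hand": 5, "translation": [39.2, -2.8, 6.1], "angular": [0, -0.1232, 0]}
    - {"hand": 5, "translation": [0, 0, 0], "angular": [0, 0, 0]}

```text
time: 16.75
eef_pos: [0.6541, 0.0201, 0.2619]
eef_rot: [-90.0, -0.3, -50.8]
ft_force: [-1.6, -1.3, -0.3]
gripper_width: 0.0133
```

```bash
python3 - <<'E'
from h import *
s=st()
S=plan(railp(-.048,0,.0205)+[0,0,.035],RP)
E
```

```text
t 16.75 pos [0.6541 0.0201 0.2619] rot [-89.98  -0.25 -50.76] F [-1.6 -1.3 -0.3] w 0.0133 j [ -7.9  24.7  69.4  -0.2  85.6 -47.1]
7 rows translation [13.5, 13.0, -17.2] angular [0.0195, -0.0993, -0.0519]  dist 173.2mm ang 45.6
   path [[0.647, -0.023, 0.237], [0.652, -0.068, 0.214], [0.667, -0.113, 0.194]]
```

>>> move_arm:
  rows:
    - {"hand": 5, "translation": [13.5, 13, -17.2], "angular": [0.0195, -0.0993, -0.0519]}
    - {"hand": 5, "translation": [13.5, 13, -17.2], "angular": [0.0195, -0.0993, -0.0519]}
    - {"hand": 5, "translation": [13.5, 13, -17.2], "angular": [0.0195, -0.0993, -0.0519]}
    - {"hand": 5, "translation": [13.5, 13, -17.2], "angular": [0.0195, -0.0993, -0.0519]}
    - {"hand": 5, "translation": [13.5, 13, -17.2], "angular": [0.0195, -0.0993, -0.0519]}
    - {"hand": 5, "translation": [13.5, 13, -17.2], "angular": [0.0195, -0.0993, -0.0519]}
    - {"hand": 5, "translation": [13.5, 13, -17.2], "angular": [0.0195, -0.0993, -0.0519]}
    - {"hand": 5, "translation": [0, 0, 0], "angular": [0, 0, 0]}
    - {"hand": 5, "translation": [0, 0, 0], "angular": [0, 0, 0]}
    - {"hand": 5, "translation": [0, 0, 0], "angular": [0, 0, 0]}

```text
time: 17.58
eef_pos: [0.6744, -0.1264, 0.1853]
eef_rot: [-89.8, -21.7, -10.7]
ft_force: [0.6, -0.6, -0.5]
gripper_width: 0.0136
```

```bash
python3 - <<'E'
from h import *
s=st(); print(railc(s["eef_pos"]), Ro.from_matrix(RP.T@RR(s["eef_rot"])).as_rotvec(degrees=True))
plan(railp(-.033,0,.0193),RP,n=3); snap('wrist','w14')
E
```

```text
t 17.58 pos [ 0.6744 -0.1264  0.1853] rot [-89.76 -21.73 -10.74] F [ 0.6 -0.6 -0.5] w 0.0136 j [ -22.3   18.6   93.1    6.1   47.1 -104.9]
[-55.90046297  -6.40584377  54.30914213] [0.12387476 0.29314228 0.27034045]
3 rows translation [-7.6, 11.7, -2.2] angular [-0.0007, -0.0017, -0.0016]  dist 42.3mm ang 0.4
```

View pics/w14.png

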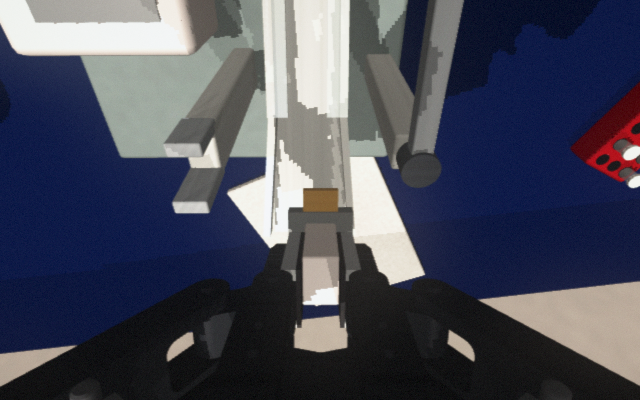

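>>> move_arm:
  rows:
    - {"hand": 5, "translation": [0, 0, -6.5], "angular": [0, -0.005, -0.004]}
    - {"hand": 5, "translation": [-6, 14, 0], "angular": [0, 0, 0]}
    - {"hand": 5, "translation": [-6, 10, 0], "angular": [0, 0, 0]}
    - {"hand": 5, "translation": [-4, 9.5, 0], "angular": [0, 0, 0]}
    - {"hand": 5, "translation": [0, 0, 0], "angular": [0, 0, 0]}
    - {"hand": 5, "translation": [0, 0, 0], "angular": [0, 0, 0]}

```text
time: 18.13
eef_pos: [0.6711, -0.1322, 0.1473]
eef_rot: [-89.9, -21.9, -10.2]
ft_force: [-0.2, -0.6, -0.5]
gripper_width: 0.0137
```

```bash
python3 - <<'E'
from h import *
s=st(); print(railc(s["eef_pos"]), Ro.from_matrix(RP.T@RR(s["eef_rot"])).as_rotvec(degrees=True))
snap('wrist','w15')
E
```

```text
t 18.13 pos [ 0.6711 -0.1322  0.1473] rot [-89.93 -21.94 -10.23] F [-0.2 -0.6 -0.5] w 0.0137 j [ -23.    20.6   96.3    7.2   41.9 -107.2]
[-39.59210839  -0.11145856  19.91013046] [ 0.14499603 -0.17438141  0.05891325]
```

View pics/w15.png

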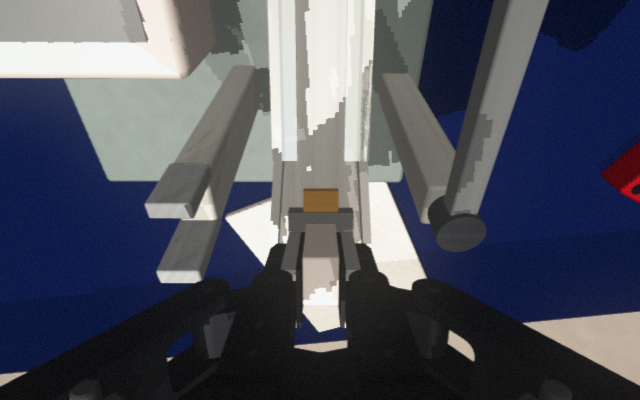

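>>> move_arm:
  rows:
    - {"hand": 5, "translation": [-4, 0.7, 0], "angular": [0, 0, 0]}
    - {"hand": 5, "translation": [-4, 0, 0], "angular": [0, 0, 0]}
    - {"hand": 30, "translation": [0, 0, 0], "angular": [0, 0, 0]}
    - {"hand": 30, "translation": [0, 0, 0], "angular": [0, 0, 0]}
    - {"hand": 30, "translation": [0, 0, 0], "angular": [0, 0, 0]}
    - {"hand": 30, "translation": [0, 0, 0], "angular": [0, 0, 0]}
    - {"hand": 30, "translation": [0, 0, 0], "angular": [0, 0, 0]}
    - {"hand": 30, "translation": [0, -10, 0], "angular": [0, 0, 0]}
    - {"hand": 30, "translation": [0, -35, 0], "angular": [0, 0, 0]}
    - {"hand": 30, "translation": [0, -35, 0], "angular": [0, 0, 0]}

```text
time: 19.02
eef_pos: [0.6331, -0.1257, 0.2171]
eef_rot: [-89.9, -21.7, -10.3]
ft_force: [0.7, -0.5, 0.5]
gripper_width: 0.03
```

```bash
python3 - <<'E'
from h import *
c=snap('scene','s16'); carts(c);  cv2.imwrite('pics/s16c.png',cv2.resize(c["image"][130:280,200:350,::-1],None,fx=4,fy=4,interpolation=cv2.INTER_CUBIC))
s=st()
S=plan([.60,-.05,.27],toolR(-35))
S=plan([.4543,.149,.11],toolR(-58),start=S)
E
```

```text
cart [0.4568 0.1477] brassdir 122 long 125 size [19. 21.] px [396. 209.] n 44 d 21
cart [0.4396 0.2357] brassdir 124 long 126 size [16. 22.] px [429. 212.] n 43 d 23
cart [0.4399 0.3382] brassdir -125 long -120 size [21. 19.] px [466. 220.] n 46 d 22
t 19.07 pos [ 0.6351 -0.1265  0.2268] rot [-90.07 -22.44 -10.18] F [0.3 0.8 4.3] w 0.0298 j [ -24.    12.3   95.8    6.7   50.2 -107.1]
5 rows translation [-9.7, -11.1, 12.3] angular [-0.0167, 0.0855, 0.0771]  dist 94.6mm ang 33.3
   path [[0.615, -0.097, 0.241], [0.608, -0.081, 0.25], [0.603, -0.066, 0.26]]
8 rows translation [-30.7, 20.0, 4.7] angular [0.0, 0.0502, -0.0]  dist 294.0mm ang 23.0
   path [[0.536, 0.018, 0.21], [0.499, 0.068, 0.17], [0.468, 0.121, 0.13]]
```

View pics/s16c.png

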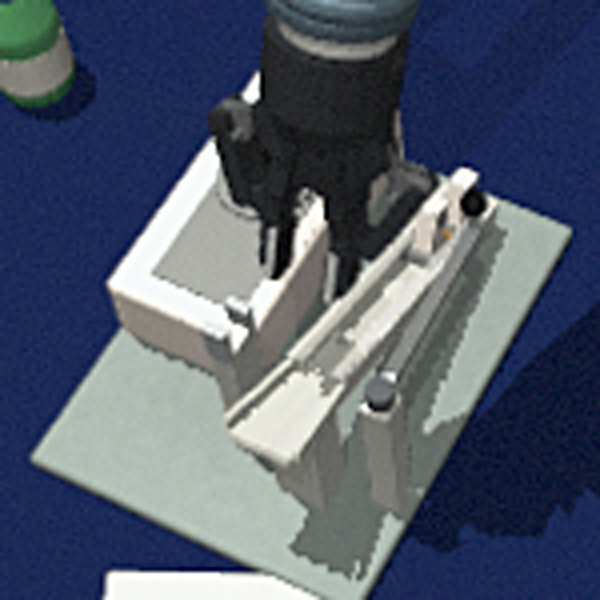

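>>> move_arm:
  rows:
    - {"hand": 45, "translation": [-9.7, -11.1, 12.3], "angular": [-0.0167, 0.0855, 0.0771]}
    - {"hand": 45, "translation": [-9.7, -11.1, 12.3], "angular": [-0.0167, 0.0855, 0.0771]}
    - {"hand": 45, "translation": [-9.7, -11.1, 12.3], "angular": [-0.0167, 0.0855, 0.0771]}
    - {"hand": 45, "translation": [-9.7, -11.1, 12.3], "angular": [-0.0167, 0.0855, 0.0771]}
    - {"hand": 45, "translation": [-9.7, -11.1, 12.3], "angular": [-0.0167, 0.0855, 0.0771]}
    - {"hand": 45, "translation": [-30.7, 20, 4.7], "angular": [0, 0.0502, 0]}
    - {"hand": 45, "translation": [-30.7, 20, 4.7], "angular": [0, 0.0502, 0]}
    - {"hand": 45, "translation": [-30.7, 20, 4.7], "angular": [0, 0.0502, 0]}
    - {"hand": 45, "translation": [-30.7, 20, 4.7], "angular": [0, 0.0502, 0]}
    - {"hand": 45, "translation": [-30.7, 20, 4.7], "angular": [0, 0.0502, 0]}

```text
time: 19.9
eef_pos: [0.4974, 0.0693, 0.1628]
eef_rot: [-90.1, 0.4, -49.6]
ft_force: [1.5, 0.2, 0.2]
gripper_width: 0.0451
```

>>> move_arm:
  rows:
    - {"hand": 45, "translation": [-30.7, 20, 4.7], "angular": [0, 0.0502, 0]}
    - {"hand": 45, "translation": [-30.7, 20, 4.7], "angular": [0, 0.0502, 0]}
    - {"hand": 45, "translation": [-30.7, 20, 4.7], "angular": [0, 0.0502, 0]}
    - {"hand": 45, "translation": [0, 0, 0], "angular": [0, 0, 0]}
    - {"hand": 45, "translation": [0, 0, 0], "angular": [0, 0, 0]}
    - {"hand": 45, "translation": [0, 0, 0], "angular": [0, 0, 0]}

```text
time: 20.4
eef_pos: [0.454, 0.15, 0.1045]
eef_rot: [-90.2, 0.3, -58.0]
ft_force: [0.6, -0.9, -0.3]
gripper_width: 0.0449
```

```bash
python3 - <<'E'
from h import *
st(); c=snap('wrist','w17');carts(c); plan([.4553,.149,.0175],toolR(-57),n=3)
E
```

```text
t 20.4 pos [0.454  0.15   0.1045] rot [-90.15   0.33 -57.95] F [ 0.6 -0.9 -0.3] w 0.0449 j [  4.7  15.1 107.3   0.3  57.9 -27.5]
cart [0.4368 0.2366] brassdir 150 long 128 size [15. 20.] px [372.  65.] n 1065 d 20
cart [0.3677 0.1546] brassdir 137 long 158 size [12. 17.] px [202. 128.] n 392 d 22
cart [0.4539 0.1496] brassdir 127 long 122 size [14. 22.] px [321. 199.] n 802 d 19
3 rows translation [0.4, 29.1, 0.2] angular [0.0007, -0.006, -0.0018]  dist 87.3mm ang 1.1
```

View pics/w17.png

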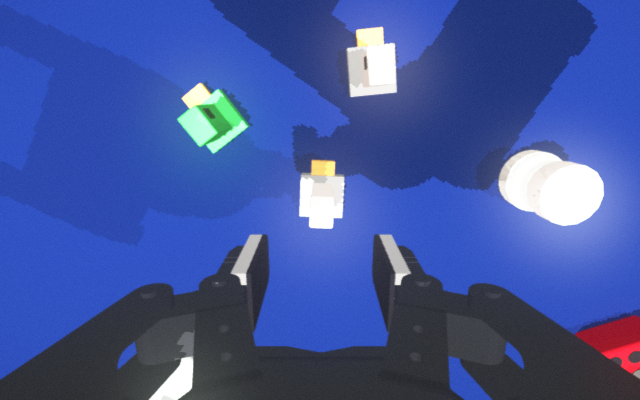

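Cart at (321,199), white/grey with brass pointing up, on the finger midline; the green lookalike is at (215,120). Grasp.

>>> move_arm:
  rows:
    - {"hand": 45, "translation": [0, 29, 0], "angular": [0, 0, -0.002]}
    - {"hand": 45, "translation": [0, 29, 0], "angular": [0, 0, -0.002]}
    - {"hand": 45, "translation": [0, 29, 0], "angular": [0, 0, -0.002]}
    - {"hand": 5, "translation": [0, 0, 0], "angular": [0, 0, 0]}
    - {"hand": 5, "translation": [0, 0, 0], "angular": [0, 0, 0]}
    - {"hand": 5, "translation": [0, 0, 0], "angular": [0, 0, 0]}
    - {"hand": 5, "translation": [0, 0, 0], "angular": [0, 0, 0]}
    - {"hand": 5, "translation": [0, 0, 0], "angular": [0, 0, 0]}
    - {"hand": 5, "translation": [0, 0, 0], "angular": [0, 0, 0]}

```text
time: 21.2
eef_pos: [0.4534, 0.1503, 0.0179]
eef_rot: [-90.1, -0.0, -58.0]
ft_force: [0.4, -0.3, -0.0]
gripper_width: 0.0133
```

```bash
python3 - <<'E'
from h import *
s=st()
S=(s["eef_pos"]+[0,0,.24],RR(s["eef_rot"]))
S=plan([.645,.0,.26],toolR(-40),start=S)
S=plan(railp(-.048,0,.019)+[0,0,.035],RP,start=S)
E
```

```text
t 21.2 pos [0.4534 0.1503 0.0179] rot [-9.011e+01 -1.000e-02 -5.804e+01] F [ 0.4 -0.3 -0. ] w 0.0133 j [ 5.000e+00  2.260e+01  1.122e+02 -1.000e-01  4.530e+01 -2.690e+01]
6 rows translation [39.8, -0.4, 8.8] angular [0.0003, -0.0525, -0.0]  dist 243.6mm ang 18.0
   path [[0.512, 0.094, 0.259], [0.576, 0.043, 0.259], [0.61, 0.021, 0.26]]
6 rows translation [13.5, 14.7, -17.7] angular [0.0165, -0.085, -0.0626]  dist 157.3mm ang 36.7
   path [[0.646, -0.045, 0.231], [0.657, -0.09, 0.206], [0.667, -0.112, 0.195]]
```

>>> move_arm:
  rows:
    - {"hand": 5, "translation": [0, -40, 0], "angular": [0, 0, 0]}
    - {"hand": 5, "translation": [0, -40, 0], "angular": [0, 0, 0]}
    - {"hand": 5, "translation": [0, -40, 0], "angular": [0, 0, 0]}
    - {"hand": 5, "translation": [0, -40, 0], "angular": [0, 0, 0]}
    - {"hand": 5, "translation": [0, -40, 0], "angular": [0, 0, 0]}
    - {"hand": 5, "translation": [0, -40, 0], "angular": [0, 0, 0]}
    - {"hand": 5, "translation": [39.8, 0, 8.8], "angular": [0, -0.0525, 0]}
    - {"hand": 5, "translation": [39.8, 0, 8.8], "angular": [0, -0.0525, 0]}
    - {"hand": 5, "translation": [39.8, 0, 8.8], "angular": [0, -0.0525, 0]}
    - {"hand": 5, "translation": [39.8, 0, 8.8], "angular": [0, -0.0525, 0]}

```text
time: 22.03
eef_pos: [0.5769, 0.0425, 0.2578]
eef_rot: [-90.2, 0.0, -45.8]
ft_force: [1.1, 0.9, -0.0]
gripper_width: 0.0137
```

>>> move_arm:
  rows:
    - {"hand": 5, "translation": [39.8, 0, 8.8], "angular": [0, -0.0525, 0]}
    - {"hand": 5, "translation": [39.8, 0, 8.8], "angular": [0, -0.0525, 0]}
    - {"hand": 5, "translation": [0, 0, 0], "angular": [0, 0, 0]}
    - {"hand": 5, "translation": [0, 0, 0], "angular": [0, 0, 0]}

```text
time: 22.37
eef_pos: [0.646, -0.001, 0.2546]
eef_rot: [-90.3, 0.2, -40.1]
ft_force: [-1.6, -0.1, 0.5]
gripper_width: 0.0133
```

```bash
python3 - <<'E'
from h import *
s=st()
S=plan(railp(-.048,0,.0197)+[0,0,.035],RP)
c=snap('scene','s18'); carts(c)
E
```

```text
t 22.37 pos [ 0.646  -0.001   0.2546] rot [-90.28   0.24 -40.13] F [-1.6 -0.1  0.5] w 0.0133 j [ -9.9  24.3  71.   -0.1  85.  -59.8]
6 rows translation [13.4, 13.7, -17.5] angular [0.0172, -0.0852, -0.0634]  dist 153.2mm ang 37.0
   path [[0.646, -0.046, 0.228], [0.658, -0.09, 0.204], [0.667, -0.112, 0.194]]
cart [0.4396 0.2357] brassdir 124 long 126 size [16. 22.] px [429. 212.] n 43 d 23
cart [0.4399 0.3383] brassdir -125 long -120 size [21. 19.] px [466. 220.] n 48 d 22
```

>>> move_arm:
  rows:
    - {"hand": 5, "translation": [13.4, 13.7, -17.5], "angular": [0.0172, -0.0852, -0.0634]}
    - {"hand": 5, "translation": [13.4, 13.7, -17.5], "angular": [0.0172, -0.0852, -0.0634]}
    - {"hand": 5, "translation": [13.4, 13.7, -17.5], "angular": [0.0172, -0.0852, -0.0634]}
    - {"hand": 5, "translation": [13.4, 13.7, -17.5], "angular": [0.0172, -0.0852, -0.0634]}
    - {"hand": 5, "translation": [13.4, 13.7, -17.5], "angular": [0.0172, -0.0852, -0.0634]}
    - {"hand": 5, "translation": [13.4, 13.7, -17.5], "angular": [0.0172, -0.0852, -0.0634]}
    - {"hand": 5, "translation": [0, 0, 0], "angular": [0, 0, 0]}
    - {"hand": 5, "translation": [0, 0, 0], "angular": [0, 0, 0]}
    - {"hand": 5, "translation": [0, 0, 0], "angular": [0, 0, 0]}

```text
time: 23.17
eef_pos: [0.6778, -0.1306, 0.1878]
eef_rot: [-89.9, -22.1, -10.4]
ft_force: [0.3, -0.6, -0.1]
gripper_width: 0.0132
```

```bash
python3 - <<'E'
from h import *
s=st(); print(railc(s["eef_pos"]), Ro.from_matrix(RP.T@RR(s["eef_rot"])).as_rotvec(degrees=True))
plan(railp(-.040,0,.0195),RP,n=3)
E
```

```text
t 23.17 pos [ 0.6778 -0.1306  0.1878] rot [-89.94 -22.12 -10.39] F [ 0.3 -0.6 -0.1] w 0.0132 j [ -22.5   18.7   92.7    6.3   47.1 -105.6]
[-60.68147193  -2.839828    55.12242707] [ 0.07223108 -0.02902933 -0.11751283]
3 rows translation [-6.9, 11.9, -1.0] angular [-0.0004, 0.0002, 0.0007]  dist 41.3mm ang 0.1
```

>>> move_arm:
  rows:
    - {"hand": 5, "translation": [-7, 12, -2.7], "angular": [0, 0, 0]}
    - {"hand": 5, "translation": [-7, 12, 0], "angular": [0, 0, 0]}
    - {"hand": 5, "translation": [-7, 11.5, 0], "angular": [0, 0, 0]}
    - {"hand": 5, "translation": [0, 0, 0], "angular": [0, 0, 0]}
    - {"hand": 5, "translation": [0, 0, 0], "angular": [0, 0, 0]}

```text
time: 23.58
eef_pos: [0.6721, -0.1318, 0.1465]
eef_rot: [-90.0, -22.1, -10.3]
ft_force: [0.4, 0.8, -0.1]
gripper_width: 0.0133
```

```bash
python3 - <<'E'
from h import *
s=st(); print(railc(s["eef_pos"]), Ro.from_matrix(RP.T@RR(s["eef_rot"])).as_rotvec(degrees=True))
snap('wrist','w19')
E
```

```text
t 23.58 pos [ 0.6721 -0.1318  0.1465] rot [-89.96 -22.1  -10.26] F [ 0.4  0.8 -0.1] w 0.0133 j [ -22.9   20.6   96.4    7.2   41.6 -107.1]
[-40.13491618  -0.64194486  18.85252644] [ 0.09664673 -0.15036567 -0.10439883]
```

View pics/w19.png

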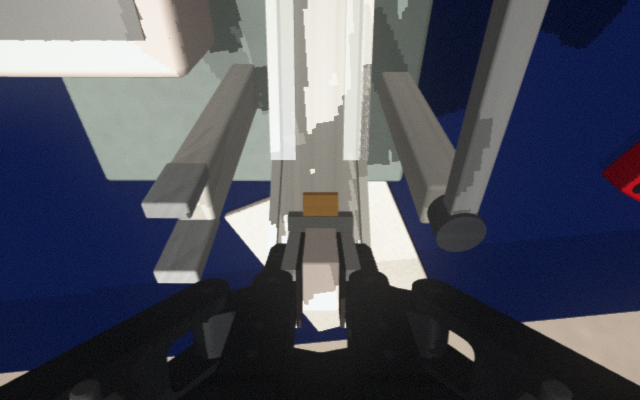

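>>> move_arm:
  rows:
    - {"hand": 5, "translation": [-4, 0.6, 0], "angular": [0, 0, 0]}
    - {"hand": 5, "translation": [-4, 0, 0], "angular": [0, 0, 0]}
    - {"hand": 30, "translation": [0, 0, 0], "angular": [0, 0, 0]}
    - {"hand": 30, "translation": [0, 0, 0], "angular": [0, 0, 0]}
    - {"hand": 30, "translation": [0, 0, 0], "angular": [0, 0, 0]}
    - {"hand": 30, "translation": [0, 0, 0], "angular": [0, 0, 0]}
    - {"hand": 30, "translation": [0, 0, 0], "angular": [0, 0, 0]}
    - {"hand": 30, "translation": [0, -10, 0], "angular": [0, 0, 0]}
    - {"hand": 30, "translation": [0, -35, 0], "angular": [0, 0, 0]}
    - {"hand": 30, "translation": [0, -35, 0], "angular": [0, 0, 0]}

```text
time: 24.47
eef_pos: [0.6337, -0.1263, 0.2153]
eef_rot: [-89.9, -21.8, -10.3]
ft_force: [0.8, -0.6, 0.3]
gripper_width: 0.0301
```

```bash
python3 - <<'E'
from h import *
c=snap('scene','s20'); carts(c);  cv2.imwrite('pics/s20c.png',cv2.resize(c["image"][130:280,200:350,::-1],None,fx=4,fy=4,interpolation=cv2.INTER_CUBIC))
s=st()
S=plan([.60,-.05,.27],toolR(-35))
S=plan([.4367,.237,.105],toolR(-52),start=S)
E
```

```text
cart [0.4401 0.2358] brassdir 126 long 126 size [17. 23.] px [429. 212.] n 44 d 23
cart [0.4394 0.3375] brassdir -125 long -210 size [19. 19.] px [466. 220.] n 44 d 21
t 24.52 pos [ 0.6357 -0.1271  0.2249] rot [-90.12 -22.57 -10.23] F [0.2 0.9 3.7] w 0.0298 j [ -24.    12.4   96.     6.7   49.8 -107.1]
5 rows translation [-9.8, -11.5, 12.3] angular [-0.0166, 0.0853, 0.0776]  dist 96.2mm ang 33.4
   path [[0.616, -0.097, 0.24], [0.608, -0.082, 0.249], [0.603, -0.066, 0.259]]
10 rows translation [-31.6, 16.5, 10.1] angular [-0.0, 0.0297, -0.0]  dist 369.1mm ang 17.0
   path [[0.542, 0.031, 0.22], [0.492, 0.116, 0.171], [0.462, 0.176, 0.138]]
```

View pics/s20c.png

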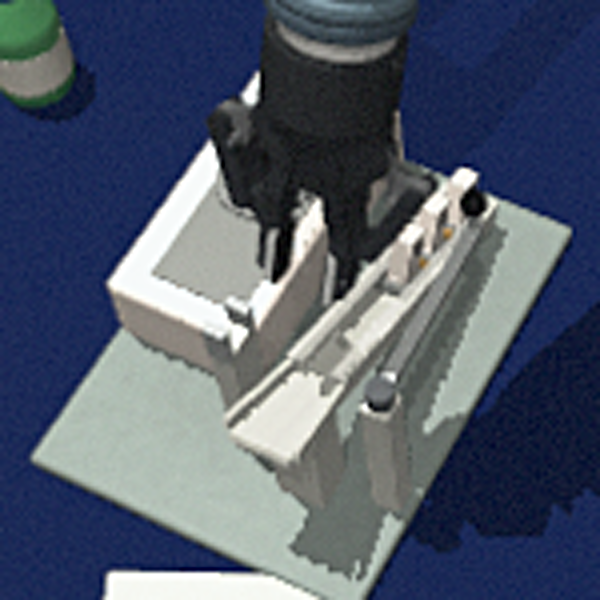

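Three are in. Next cart at (0.437, 0.237).

>>> move_arm:
  rows:
    - {"hand": 45, "translation": [-9.8, -11.5, 12.3], "angular": [-0.0166, 0.0853, 0.0776]}
    - {"hand": 45, "translation": [-9.8, -11.5, 12.3], "angular": [-0.0166, 0.0853, 0.0776]}
    - {"hand": 45, "translation": [-9.8, -11.5, 12.3], "angular": [-0.0166, 0.0853, 0.0776]}
    - {"hand": 45, "translation": [-9.8, -11.5, 12.3], "angular": [-0.0166, 0.0853, 0.0776]}
    - {"hand": 45, "translation": [-9.8, -11.5, 12.3], "angular": [-0.0166, 0.0853, 0.0776]}
    - {"hand": 45, "translation": [-31.6, 16.5, 10.1], "angular": [0, 0.0297, 0]}
    - {"hand": 45, "translation": [-31.6, 16.5, 10.1], "angular": [0, 0.0297, 0]}
    - {"hand": 45, "translation": [-31.6, 16.5, 10.1], "angular": [0, 0.0297, 0]}
    - {"hand": 45, "translation": [-31.6, 16.5, 10.1], "angular": [0, 0.0297, 0]}
    - {"hand": 45, "translation": [-31.6, 16.5, 10.1], "angular": [0, 0.0297, 0]}

```text
time: 25.35
eef_pos: [0.5057, 0.089, 0.1804]
eef_rot: [-90.1, 0.4, -43.7]
ft_force: [0.4, 0.6, 0.2]
gripper_width: 0.0453
```

>>> move_arm:
  rows:
    - {"hand": 45, "translation": [-31.6, 16.5, 10.1], "angular": [0, 0.0297, 0]}
    - {"hand": 45, "translation": [-31.6, 16.5, 10.1], "angular": [0, 0.0297, 0]}
    - {"hand": 45, "translation": [-31.6, 16.5, 10.1], "angular": [0, 0.0297, 0]}
    - {"hand": 45, "translation": [-31.6, 16.5, 10.1], "angular": [0, 0.0297, 0]}
    - {"hand": 45, "translation": [-31.6, 16.5, 10.1], "angular": [0, 0.0297, 0]}
    - {"hand": 45, "translation": [0, 0, 0], "angular": [0, 0, 0]}
    - {"hand": 45, "translation": [0, 0, 0], "angular": [0, 0, 0]}
    - {"hand": 45, "translation": [0, 0, 0], "angular": [0, 0, 0]}

```text
time: 26.02
eef_pos: [0.4359, 0.2381, 0.0997]
eef_rot: [-90.1, 0.4, -52.0]
ft_force: [-0.2, -1.5, 0.7]
gripper_width: 0.045
```

```bash
python3 - <<'E'
from h import *
st(); c=snap('wrist','w21');carts(c); plan([.437,.237,.0175],toolR(-52),n=3)
E
```

```text
t 26.02 pos [0.4359 0.2381 0.0997] rot [-90.14   0.36 -51.97] F [-0.2 -1.5  0.7] w 0.045 j [ 15.5  17.2 105.1   0.3  58.  -22.7]
cart [0.4357 0.3388] brassdir -117 long -118 size [22. 14.] px [426.  73.] n 1144 d 19
cart [0.4363 0.2381] brassdir 127 long 128 size [14. 22.] px [322. 201.] n 832 d 19
3 rows translation [0.4, 27.5, 0.1] angular [0.0006, -0.0003, -0.0021]  dist 82.4mm ang 0.4
```

View pics/w21.png

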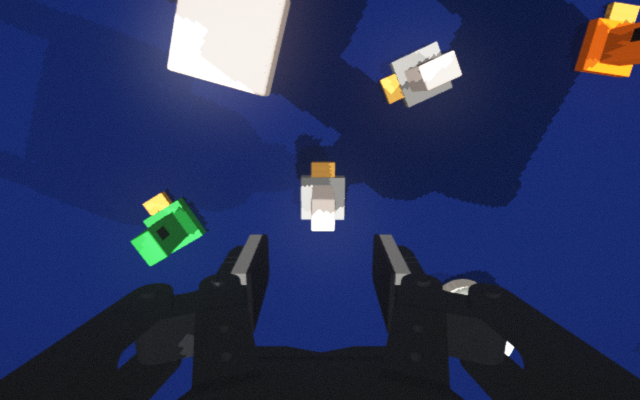

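>>> move_arm:
  rows:
    - {"hand": 45, "translation": [0, 27.5, 0], "angular": [0, 0, -0.002]}
    - {"hand": 45, "translation": [0, 27.5, 0], "angular": [0, 0, -0.002]}
    - {"hand": 45, "translation": [0, 27, 0], "angular": [0, 0, -0.002]}
    - {"hand": 5, "translation": [0, 0, 0], "angular": [0, 0, 0]}
    - {"hand": 5, "translation": [0, 0, 0], "angular": [0, 0, 0]}
    - {"hand": 5, "translation": [0, 0, 0], "angular": [0, 0, 0]}
    - {"hand": 5, "translation": [0, 0, 0], "angular": [0, 0, 0]}
    - {"hand": 5, "translation": [0, 0, 0], "angular": [0, 0, 0]}
    - {"hand": 5, "translation": [0, 0, 0], "angular": [0, 0, 0]}

```text
time: 26.82
eef_pos: [0.4357, 0.2385, 0.0183]
eef_rot: [-90.1, 0.0, -52.1]
ft_force: [-0.2, -0.3, -0.1]
gripper_width: 0.013
```

```bash
python3 - <<'E'
from h import *
s=st()
S=(s["eef_pos"]+[0,0,.24],RR(s["eef_rot"]))
S=plan([.645,.0,.26],toolR(-40),start=S)
E
```

```text
t 26.82 pos [0.4357 0.2385 0.0183] rot [-9.007e+01  2.000e-02 -5.205e+01] F [-0.2 -0.3 -0.1] w 0.013 j [ 15.8  24.  109.6  -0.   46.5 -22.1]
8 rows translation [39.7, -0.2, -1.3] angular [0.0002, -0.0263, -0.0001]  dist 317.3mm ang 12.1
   path [[0.508, 0.144, 0.259], [0.561, 0.084, 0.259], [0.616, 0.027, 0.26]]
```

>>> move_arm:
  rows:
    - {"hand": 5, "translation": [0, -40, 0], "angular": [0, 0, 0]}
    - {"hand": 5, "translation": [0, -40, 0], "angular": [0, 0, 0]}
    - {"hand": 5, "translation": [0, -40, 0], "angular": [0, 0, 0]}
    - {"hand": 5, "translation": [0, -40, 0], "angular": [0, 0, 0]}
    - {"hand": 5, "translation": [0, -40, 0], "angular": [0, 0, 0]}
    - {"hand": 5, "translation": [0, -40, 0], "angular": [0, 0, 0]}
    - {"hand": 5, "translation": [39.7, 0, -1.3], "angular": [0, -0.0263, 0]}
    - {"hand": 5, "translation": [39.7, 0, -1.3], "angular": [0, -0.0263, 0]}
    - {"hand": 5, "translation": [39.7, 0, -1.3], "angular": [0, -0.0263, 0]}
    - {"hand": 5, "translation": [39.7, 0, -1.3], "angular": [0, -0.0263, 0]}

```text
time: 27.65
eef_pos: [0.5346, 0.1129, 0.2582]
eef_rot: [-90.1, 0.0, -45.9]
ft_force: [0.8, 0.5, 0.1]
gripper_width: 0.0136
```

>>> move_arm:
  rows:
    - {"hand": 5, "translation": [39.7, 0, -1.3], "angular": [0, -0.0263, 0]}
    - {"hand": 5, "translation": [39.7, 0, -1.3], "angular": [0, -0.0263, 0]}
    - {"hand": 5, "translation": [39.7, 0, -1.3], "angular": [0, -0.0263, 0]}
    - {"hand": 5, "translation": [39.7, 0, -1.3], "angular": [0, -0.0263, 0]}
    - {"hand": 5, "translation": [0, 0, 0], "angular": [0, 0, 0]}
    - {"hand": 5, "translation": [0, 0, 0], "angular": [0, 0, 0]}

```text
time: 28.15
eef_pos: [0.6458, -0.0015, 0.2556]
eef_rot: [-90.2, 0.2, -40.2]
ft_force: [-0.4, 0.3, -1.4]
gripper_width: 0.0137
```

```bash
python3 - <<'E'
from h import *
s=st()
S=plan(railp(-.050,0,.0197)+[0,0,.035],RP)
c=snap('scene','s22'); carts(c)
E
```

```text
t 28.15 pos [ 0.6458 -0.0015  0.2556] rot [-90.23   0.18 -40.17] F [-0.4  0.3 -1.4] w 0.0137 j [ -9.9  24.2  71.   -0.1  85.  -59.8]
6 rows translation [13.7, 13.8, -17.4] angular [0.0171, -0.0854, -0.0632]  dist 153.7mm ang 37.0
   path [[0.647, -0.046, 0.229], [0.659, -0.091, 0.205], [0.668, -0.113, 0.195]]
cart [0.4394 0.3375] brassdir -125 long -210 size [19. 19.] px [466. 220.] n 47 d 21
```

>>> move_arm:
  rows:
    - {"hand": 5, "translation": [13.7, 13.8, -17.8], "angular": [0.0171, -0.0854, -0.0632]}
    - {"hand": 5, "translation": [13.7, 13.8, -17.8], "angular": [0.0171, -0.0854, -0.0632]}
    - {"hand": 5, "translation": [13.7, 13.8, -17.8], "angular": [0.0171, -0.0854, -0.0632]}
    - {"hand": 5, "translation": [13.7, 13.8, -17.8], "angular": [0.0171, -0.0854, -0.0632]}
    - {"hand": 5, "translation": [13.7, 13.8, -17.8], "angular": [0.0171, -0.0854, -0.0632]}
    - {"hand": 5, "translation": [13.7, 13.8, -17.8], "angular": [0.0171, -0.0854, -0.0632]}
    - {"hand": 5, "translation": [0, 0, 0], "angular": [0, 0, 0]}
    - {"hand": 5, "translation": [0, 0, 0], "angular": [0, 0, 0]}
    - {"hand": 5, "translation": [0, 0, 0], "angular": [0, 0, 0]}

```text
time: 28.95
eef_pos: [0.6788, -0.1329, 0.1877]
eef_rot: [-89.9, -22.1, -10.3]
ft_force: [-0.6, 0.0, -0.1]
gripper_width: 0.0138
```

```bash
python3 - <<'E'
from h import *
s=st(); print(railc(s["eef_pos"]), Ro.from_matrix(RP.T@RR(s["eef_rot"])).as_rotvec(degrees=True))
plan(railp(-.040,0,.0195),RP,n=3)
E
```

```text
t 28.95 pos [ 0.6788 -0.1329  0.1877] rot [-89.94 -22.05 -10.31] F [-0.6  0.  -0.1] w 0.0138 j [ -22.7   18.9   92.5    6.4   47.2 -105.9]
[-61.86396843  -0.84024175  54.44832776] [ 0.0987985  -0.10423396 -0.05220221]
3 rows translation [-7.3, 11.6, -0.3] angular [-0.0006, 0.0006, 0.0003]  dist 41.2mm ang 0.2
```

>>> move_arm:
  rows:
    - {"hand": 5, "translation": [-7.3, 12, -0.5], "angular": [0, 0, 0]}
    - {"hand": 5, "translation": [-7.3, 12, 0], "angular": [0, 0, 0]}
    - {"hand": 5, "translation": [-7, 11, 0], "angular": [0, 0, 0]}
    - {"hand": 5, "translation": [0, 0, 0], "angular": [0, 0, 0]}
    - {"hand": 5, "translation": [0, 0, 0], "angular": [0, 0, 0]}

```text
time: 29.37
eef_pos: [0.6726, -0.1318, 0.1468]
eef_rot: [-90.0, -22.1, -10.2]
ft_force: [0.2, -0.4, 0.6]
gripper_width: 0.0133
```

```bash
python3 - <<'E'
from h import *
s=st(); print(railc(s["eef_pos"]), Ro.from_matrix(RP.T@RR(s["eef_rot"])).as_rotvec(degrees=True))
snap('wrist','w23')
E
```

```text
t 29.37 pos [ 0.6726 -0.1318  0.1468] rot [-89.97 -22.06 -10.19] F [ 0.2 -0.4  0.6] w 0.0133 j [ -22.9   20.7   96.3    7.2   41.7 -107.2]
[-40.76558005  -0.77742011  18.95002354] [ 0.11786216 -0.2137885  -0.0645807 ]
```

View pics/w23.png

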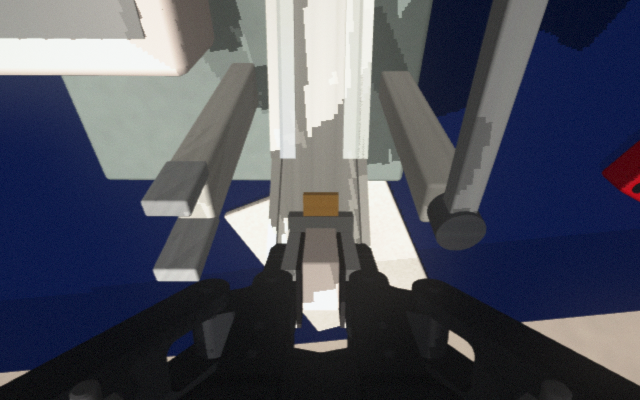

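>>> move_arm:
  rows:
    - {"hand": 5, "translation": [-4, 0.5, 0], "angular": [0, 0, 0]}
    - {"hand": 5, "translation": [-4, 0, 0], "angular": [0, 0, 0]}
    - {"hand": 30, "translation": [0, 0, 0], "angular": [0, 0, 0]}
    - {"hand": 30, "translation": [0, 0, 0], "angular": [0, 0, 0]}
    - {"hand": 30, "translation": [0, 0, 0], "angular": [0, 0, 0]}
    - {"hand": 30, "translation": [0, 0, 0], "angular": [0, 0, 0]}
    - {"hand": 30, "translation": [0, 0, 0], "angular": [0, 0, 0]}
    - {"hand": 30, "translation": [0, -10, 0], "angular": [0, 0, 0]}
    - {"hand": 30, "translation": [0, -35, 0], "angular": [0, 0, 0]}
    - {"hand": 30, "translation": [0, -35, 0], "angular": [0, 0, 0]}

```text
time: 30.25
eef_pos: [0.6342, -0.1265, 0.2158]
eef_rot: [-89.9, -21.8, -10.3]
ft_force: [1.0, -0.5, 0.9]
gripper_width: 0.0299
```

```bash
python3 - <<'E'
from h import *
c=snap('scene','s24'); carts(c);  cv2.imwrite('pics/s24c.png',cv2.resize(c["image"][130:280,200:350,::-1],None,fx=4,fy=4,interpolation=cv2.INTER_CUBIC))
s=st()
S=plan([.60,-.05,.27],toolR(5))
S=plan([.436,.339,.105],toolR(61),start=S)
E
```

```text
cart [0.44   0.3371] brassdir -127 long -210 size [19. 20.] px [466. 220.] n 47 d 21
t 30.3 pos [ 0.6362 -0.1273  0.2254] rot [-90.13 -22.53 -10.17] F [-0.7  0.2  5. ] w 0.03 j [ -24.    12.5   95.8    6.7   49.9 -107.1]
4 rows translation [-7.5, -13.6, 18.4] angular [0.0136, -0.0654, 0.0976]  dist 96.3mm ang 27.1
   path [[0.618, -0.087, 0.246], [0.609, -0.068, 0.257], [0.6, -0.05, 0.27]]
12 rows translation [5.0, 13.8, 36.3] angular [0.0, -0.0814, 0.0]  dist 453.3mm ang 56.0
   path [[0.589, 0.095, 0.215], [0.551, 0.198, 0.174], [0.489, 0.288, 0.133]]
```

View pics/s24c.png

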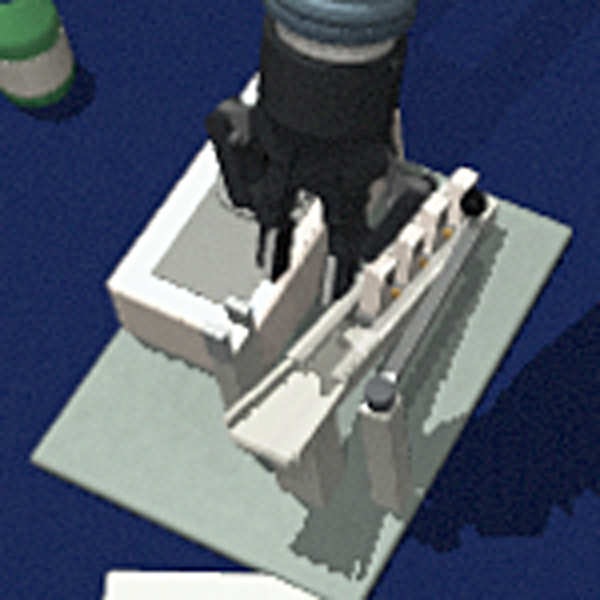

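>>> move_arm:
  rows:
    - {"hand": 45, "translation": [-7.5, -13.6, 18.4], "angular": [0.0136, -0.0654, 0.0976]}
    - {"hand": 45, "translation": [-7.5, -13.6, 18.4], "angular": [0.0136, -0.0654, 0.0976]}
    - {"hand": 45, "translation": [-7.5, -13.6, 18.4], "angular": [0.0136, -0.0654, 0.0976]}
    - {"hand": 45, "translation": [-7.5, -13.6, 18.4], "angular": [0.0136, -0.0654, 0.0976]}
    - {"hand": 45, "translation": [5, 13.8, 36.3], "angular": [0, -0.0814, 0]}
    - {"hand": 45, "translation": [5, 13.8, 36.3], "angular": [0, -0.0814, 0]}
    - {"hand": 45, "translation": [5, 13.8, 36.3], "angular": [0, -0.0814, 0]}
    - {"hand": 45, "translation": [5, 13.8, 36.3], "angular": [0, -0.0814, 0]}
    - {"hand": 45, "translation": [5, 13.8, 36.3], "angular": [0, -0.0814, 0]}
    - {"hand": 45, "translation": [5, 13.8, 36.3], "angular": [0, -0.0814, 0]}

```text
time: 31.13
eef_pos: [0.5661, 0.1674, 0.18]
eef_rot: [-89.6, 0.2, 33.2]
ft_force: [0.6, -0.4, -0.1]
gripper_width: 0.0449
```

>>> move_arm:
  rows:
    - {"hand": 45, "translation": [5, 13.8, 36.3], "angular": [0, -0.0814, 0]}
    - {"hand": 45, "translation": [5, 13.8, 36.3], "angular": [0, -0.0814, 0]}
    - {"hand": 45, "translation": [5, 13.8, 36.3], "angular": [0, -0.0814, 0]}
    - {"hand": 45, "translation": [5, 13.8, 36.3], "angular": [0, -0.0814, 0]}
    - {"hand": 45, "translation": [5, 13.8, 36.3], "angular": [0, -0.0814, 0]}
    - {"hand": 45, "translation": [5, 13.8, 36.3], "angular": [0, -0.0814, 0]}
    - {"hand": 45, "translation": [0, 0, 0], "angular": [0, 0, 0]}
    - {"hand": 45, "translation": [0, 0, 0], "angular": [0, 0, 0]}
    - {"hand": 45, "translation": [0, 0, 0], "angular": [0, 0, 0]}

```text
time: 31.88
eef_pos: [0.436, 0.3406, 0.0996]
eef_rot: [-89.6, -0.0, 60.9]
ft_force: [0.6, 0.4, -0.5]
gripper_width: 0.0449
```

```bash
python3 - <<'E'
from h import *
st(); c=snap('wrist','w25');carts(c); plan([.436,.339,.0175],toolR(61.5),n=3)
E
```

```text
t 31.88 pos [0.436  0.3406 0.0996] rot [-8.961e+01 -4.000e-02  6.094e+01] F [ 0.6  0.4 -0.5] w 0.0449 j [  26.2   22.2   97.4    0.4   60.6 -124.9]
cart [0.4359 0.3387] brassdir -118 long -119 size [22. 14.] px [318. 198.] n 837 d 19
3 rows translation [-0.5, 27.4, -0.1] angular [-0.0022, -0.0037, 0.0004]  dist 82.3mm ang 0.7
```

View pics/w25.png

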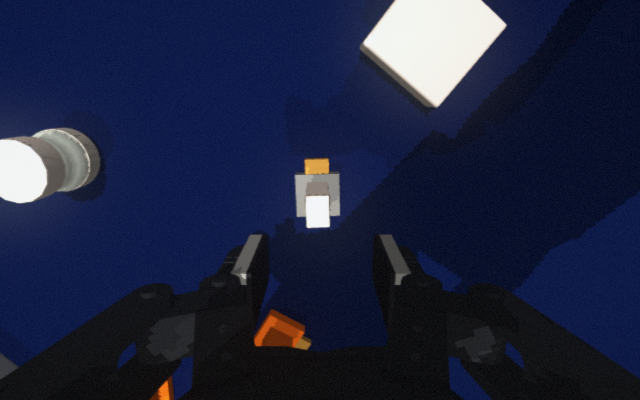

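>>> move_arm:
  rows:
    - {"hand": 45, "translation": [-0.5, 27.5, -0.2], "angular": [-0.002, 0, 0]}
    - {"hand": 45, "translation": [-0.5, 27.5, 0], "angular": [-0.002, 0, 0]}
    - {"hand": 45, "translation": [0, 27, 0], "angular": [-0.002, 0, 0]}
    - {"hand": 5, "translation": [0, 0, 0], "angular": [0, 0, 0]}
    - {"hand": 5, "translation": [0, 0, 0], "angular": [0, 0, 0]}
    - {"hand": 5, "translation": [0, 0, 0], "angular": [0, 0, 0]}
    - {"hand": 5, "translation": [0, 0, 0], "angular": [0, 0, 0]}
    - {"hand": 5, "translation": [0, 0, 0], "angular": [0, 0, 0]}
    - {"hand": 5, "translation": [0, 0, 0], "angular": [0, 0, 0]}

```text
time: 32.68
eef_pos: [0.4354, 0.34, 0.0182]
eef_rot: [-89.9, -0.1, 60.9]
ft_force: [-0.0, -0.0, -0.3]
gripper_width: 0.0133
```

```bash
python3 - <<'E'
from h import *
s=st()
S=(s["eef_pos"]+[0,0,.24],RR(s["eef_rot"]))
S=plan([.655,.0,.26],toolR(0),start=S)
S=plan(railp(-.050,0,.0197)+[0,0,.035],RP,start=S)
E
```

```text
t 32.68 pos [0.4354 0.34   0.0182] rot [-89.95  -0.09  60.93] F [-0.  -0.  -0.3] w 0.0133 j [ 2.640e+01  2.830e+01  1.017e+02  1.000e-01  4.990e+01 -1.247e+02]
11 rows translation [-0.3, -0.2, -38.6] angular [-0.0002, 0.0967, 0.0001]  dist 404.8mm ang 60.9
   path [[0.53, 0.274, 0.259], [0.602, 0.183, 0.259], [0.644, 0.076, 0.26]]
4 rows translation [6.0, 19.8, -32.8] angular [-0.0087, 0.0449, -0.0957]  dist 155.3mm ang 24.3
   path [[0.667, -0.066, 0.221], [0.674, -0.1, 0.203], [0.681, -0.134, 0.186]]
```

>>> move_arm:
  rows:
    - {"hand": 5, "translation": [0, -40, 0], "angular": [0, 0, 0]}
    - {"hand": 5, "translation": [0, -40, 0], "angular": [0, 0, 0]}
    - {"hand": 5, "translation": [0, -40, 0], "angular": [0, 0, 0]}
    - {"hand": 5, "translation": [0, -40, 0], "angular": [0, 0, 0]}
    - {"hand": 5, "translation": [0, -40, 0], "angular": [0, 0, 0]}
    - {"hand": 5, "translation": [0, -40, 0], "angular": [0, 0, 0]}
    - {"hand": 5, "translation": [-0.3, 0, -38.6], "angular": [0, 0.0967, 0]}
    - {"hand": 5, "translation": [-0.3, 0, -38.6], "angular": [0, 0.0967, 0]}
    - {"hand": 5, "translation": [-0.3, 0, -38.6], "angular": [0, 0.0967, 0]}
    - {"hand": 5, "translation": [-0.3, 0, -38.6], "angular": [0, 0.0967, 0]}

```text
time: 33.52
eef_pos: [0.5574, 0.245, 0.2577]
eef_rot: [-89.9, -0.1, 38.6]
ft_force: [0.4, 0.8, -0.6]
gripper_width: 0.0129
```

>>> move_arm:
  rows:
    - {"hand": 5, "translation": [-0.3, 0, -38.6], "angular": [0, 0.0967, 0]}
    - {"hand": 5, "translation": [-0.3, 0, -38.6], "angular": [0, 0.0967, 0]}
    - {"hand": 5, "translation": [-0.3, 0, -38.6], "angular": [0, 0.0967, 0]}
    - {"hand": 5, "translation": [-0.3, 0, -38.6], "angular": [0, 0.0967, 0]}
    - {"hand": 5, "translation": [-0.3, 0, -38.6], "angular": [0, 0.0967, 0]}
    - {"hand": 5, "translation": [-0.3, 0, -38.6], "angular": [0, 0.0967, 0]}
    - {"hand": 5, "translation": [-0.3, 0, -38.6], "angular": [0, 0.0967, 0]}
    - {"hand": 5, "translation": [0, 0, 0], "angular": [0, 0, 0]}
    - {"hand": 5, "translation": [0, 0, 0], "angular": [0, 0, 0]}

```text
time: 34.27
eef_pos: [0.6544, -0.0035, 0.2563]
eef_rot: [-90.0, 0.1, -0.2]
ft_force: [-1.1, 0.5, -0.4]
gripper_width: 0.0135
```

```bash
python3 - <<'E'
from h import *
s=st()
S=plan(railp(-.050,0,.0197)+[0,0,.035],RP,n=5)
E
```

```text
t 34.27 pos [ 0.6544 -0.0035  0.2563] rot [-89.96   0.12  -0.21] F [-1.1  0.5 -0.4] w 0.0135 j [-10.1  25.   69.7   0.   85.4 -99.9]
5 rows translation [5.0, 15.2, -25.5] angular [-0.0069, 0.0352, -0.077]  dist 150.6mm ang 24.3
   path [[0.664, -0.055, 0.226], [0.67, -0.081, 0.212], [0.675, -0.107, 0.199]]
```

>>> move_arm:
  rows:
    - {"hand": 5, "translation": [5, 15.2, -25.8], "angular": [-0.0069, 0.0352, -0.077]}
    - {"hand": 5, "translation": [5, 15.2, -25.8], "angular": [-0.0069, 0.0352, -0.077]}
    - {"hand": 5, "translation": [5, 15.2, -25.8], "angular": [-0.0069, 0.0352, -0.077]}
    - {"hand": 5, "translation": [5, 15.2, -25.8], "angular": [-0.0069, 0.0352, -0.077]}
    - {"hand": 5, "translation": [5, 15.2, -25.8], "angular": [-0.0069, 0.0352, -0.077]}
    - {"hand": 5, "translation": [0, 0, 0], "angular": [0, 0, 0]}
    - {"hand": 5, "translation": [0, 0, 0], "angular": [0, 0, 0]}
    - {"hand": 5, "translation": [0, 0, 0], "angular": [0, 0, 0]}

```text
time: 34.93
eef_pos: [0.6814, -0.1315, 0.187]
eef_rot: [-90.0, -22.0, -10.1]
ft_force: [0.1, 0.8, -0.0]
gripper_width: 0.0132
```

```bash
python3 - <<'E'
from h import *
s=st(); print(railc(s["eef_pos"]), Ro.from_matrix(RP.T@RR(s["eef_rot"])).as_rotvec(degrees=True))
plan(railp(-.040,0,.0195),RP,n=3)
E
```

```text
t 34.93 pos [ 0.6814 -0.1315  0.187 ] rot [-89.97 -22.   -10.12] F [ 0.1  0.8 -0. ] w 0.0132 j [ -22.5   19.2   92.2    6.3   47.3 -105.8]
[-63.73233769  -2.6917388   52.9608557 ] [ 0.14028736 -0.27456904 -0.00197167]
3 rows translation [-7.9, 11.2, -0.9] angular [-0.0008, 0.0016, 0.0]  dist 41.1mm ang 0.3
```

>>> move_arm:
  rows:
    - {"hand": 5, "translation": [-8, 11.5, -2.7], "angular": [0, 0.004, 0]}
    - {"hand": 5, "translation": [-8, 11.5, 0], "angular": [0, 0, 0]}
    - {"hand": 5, "translation": [-8, 10.5, 0], "angular": [0, 0, 0]}
    - {"hand": 5, "translation": [0, 0, 0], "angular": [0, 0, 0]}
    - {"hand": 5, "translation": [0, 0, 0], "angular": [0, 0, 0]}

```text
time: 35.35
eef_pos: [0.672, -0.1321, 0.1468]
eef_rot: [-89.9, -22.0, -10.3]
ft_force: [-0.2, -1.2, 0.4]
gripper_width: 0.0134
```

```bash
python3 - <<'E'
from h import *
s=st(); print(railc(s["eef_pos"]), Ro.from_matrix(RP.T@RR(s["eef_rot"])).as_rotvec(degrees=True))
snap('wrist','w26')
E
```

```text
t 35.35 pos [ 0.672  -0.1321  0.1468] rot [-89.89 -22.03 -10.32] F [-0.2 -1.2  0.4] w 0.0134 j [ -23.    20.6   96.3    7.2   41.8 -107.2]
[-40.21228868  -0.36310475  19.15956813] [ 0.14496379 -0.09315458 -0.02635593]
```

View pics/w26.png

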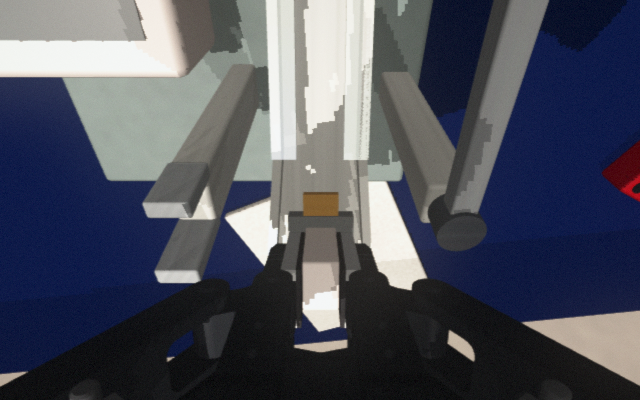

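>>> move_arm:
  rows:
    - {"hand": 5, "translation": [-4, 0.6, 0], "angular": [0, 0, 0]}
    - {"hand": 5, "translation": [-4, 0, 0], "angular": [0, 0, 0]}
    - {"hand": 30, "translation": [0, 0, 0], "angular": [0, 0, 0]}
    - {"hand": 30, "translation": [0, 0, 0], "angular": [0, 0, 0]}
    - {"hand": 30, "translation": [0, 0, 0], "angular": [0, 0, 0]}
    - {"hand": 30, "translation": [0, 0, 0], "angular": [0, 0, 0]}
    - {"hand": 30, "translation": [0, 0, 0], "angular": [0, 0, 0]}
    - {"hand": 30, "translation": [0, -10, 0], "angular": [0, 0, 0]}
    - {"hand": 30, "translation": [0, -35, 0], "angular": [0, 0, 0]}
    - {"hand": 30, "translation": [0, -35, 0], "angular": [0, 0, 0]}

```text
time: 36.23
eef_pos: [0.6329, -0.1267, 0.2155]
eef_rot: [-89.8, -21.7, -10.5]
ft_force: [0.9, -0.0, 1.1]
gripper_width: 0.03
```

```bash
python3 - <<'E'
from h import *
c=snap('scene','s27'); carts(c);  cv2.imwrite('pics/s27c.png',cv2.resize(c["image"][130:280,200:350,::-1],None,fx=4,fy=4,interpolation=cv2.INTER_CUBIC))
s=st()
b=ball(1.58,0); print(b)
S=plan([.59,-.09,.28],toolR(-100))
S=plan([b[0],b[1],.255],toolR(169.6),start=S)
E
```

```text
t 36.28 pos [ 0.6349 -0.1274  0.2251] rot [-90.02 -22.45 -10.4 ] F [0.2 0.5 4.6] w 0.03 j [ -24.1   12.4   95.9    6.7   50.  -107. ]
[ 0.52997162 -0.05225488  0.182     ]
13 rows translation [-3.9, -5.2, -0.6] angular [-0.0235, 0.1186, 0.0237]  dist 80.2mm ang 91.8
   path [[0.614, -0.122, 0.239], [0.601, -0.114, 0.251], [0.593, -0.102, 0.265]]
13 rows translation [2.0, 1.9, -5.7] angular [0.0, 0.1214, -0.0]  dist 75.2mm ang 90.4
   path [[0.566, -0.09, 0.272], [0.55, -0.082, 0.267], [0.537, -0.069, 0.261]]
```

View pics/s27c.png

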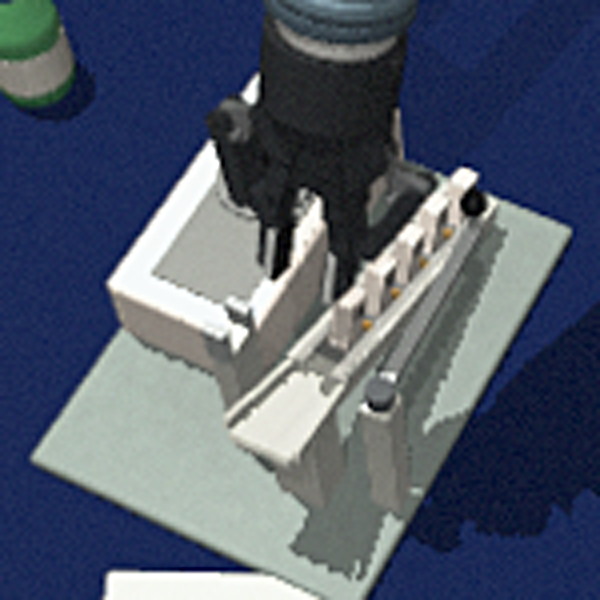

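>>> move_arm:
  rows:
    - {"hand": 40, "translation": [-3.9, -5.2, -0.6], "angular": [-0.0235, 0.1186, 0.0237]}
    - {"hand": 40, "translation": [-3.9, -5.2, -0.6], "angular": [-0.0235, 0.1186, 0.0237]}
    - {"hand": 40, "translation": [-3.9, -5.2, -0.6], "angular": [-0.0235, 0.1186, 0.0237]}
    - {"hand": 40, "translation": [-3.9, -5.2, -0.6], "angular": [-0.0235, 0.1186, 0.0237]}
    - {"hand": 40, "translation": [-3.9, -5.2, -0.6], "angular": [-0.0235, 0.1186, 0.0237]}
    - {"hand": 40, "translation": [-3.9, -5.2, -0.6], "angular": [-0.0235, 0.1186, 0.0237]}
    - {"hand": 40, "translation": [-3.9, -5.2, -0.6], "angular": [-0.0235, 0.1186, 0.0237]}
    - {"hand": 40, "translation": [-3.9, -5.2, -0.6], "angular": [-0.0235, 0.1186, 0.0237]}
    - {"hand": 40, "translation": [-3.9, -5.2, -0.6], "angular": [-0.0235, 0.1186, 0.0237]}
    - {"hand": 40, "translation": [-3.9, -5.2, -0.6], "angular": [-0.0235, 0.1186, 0.0237]}

```text
time: 37.12
eef_pos: [0.5923, -0.1019, 0.2576]
eef_rot: [-87.1, -4.4, -80.0]
ft_force: [0.2, 0.3, -0.6]
gripper_width: 0.0399
```

>>> move_arm:
  rows:
    - {"hand": 40, "translation": [-3.9, -5.2, -0.6], "angular": [-0.0235, 0.1186, 0.0237]}
    - {"hand": 40, "translation": [-3.9, -5.2, -0.6], "angular": [-0.0235, 0.1186, 0.0237]}
    - {"hand": 40, "translation": [-3.9, -5.2, -0.6], "angular": [-0.0235, 0.1186, 0.0237]}
    - {"hand": 40, "translation": [2, 1.9, -5.7], "angular": [0, 0.1214, 0]}
    - {"hand": 40, "translation": [2, 1.9, -5.7], "angular": [0, 0.1214, 0]}
    - {"hand": 40, "translation": [2, 1.9, -5.7], "angular": [0, 0.1214, 0]}
    - {"hand": 40, "translation": [2, 1.9, -5.7], "angular": [0, 0.1214, 0]}
    - {"hand": 40, "translation": [2, 1.9, -5.7], "angular": [0, 0.1214, 0]}
    - {"hand": 40, "translation": [2, 1.9, -5.7], "angular": [0, 0.1214, 0]}
    - {"hand": 40, "translation": [2, 1.9, -5.7], "angular": [0, 0.1214, 0]}

```text
time: 37.95
eef_pos: [0.5488, -0.0818, 0.2591]
eef_rot: [-90.3, -0.2, -149.1]
ft_force: [-0.2, 0.1, -0.7]
gripper_width: 0.0401
```

```bash
python3 - <<'E'
from h import *
st(); b=ball(1.58,0); plan([b[0],b[1],.255],toolR(169.6))
E
```

```text
t 37.95 pos [ 0.5488 -0.0818  0.2591] rot [ -90.33   -0.23 -149.07] F [-0.2  0.1 -0.7] w 0.0401 j [-20.   14.6  84.3   0.   81.5  39. ]
6 rows translation [1.9, 0.7, -5.6] angular [0.0007, 0.1202, 0.001]  dist 35.3mm ang 41.3
   path [[0.54, -0.074, 0.258], [0.534, -0.064, 0.256], [0.532, -0.058, 0.256]]
```

>>> move_arm:
  rows:
    - {"hand": 40, "translation": [1.9, 0.7, -5.6], "angular": [0, 0.1202, 0.001]}
    - {"hand": 40, "translation": [1.9, 0.7, -5.6], "angular": [0, 0.1202, 0.001]}
    - {"hand": 40, "translation": [1.9, 0.7, -5.6], "angular": [0, 0.1202, 0.001]}
    - {"hand": 40, "translation": [1.9, 0.7, -5.6], "angular": [0, 0.1202, 0.001]}
    - {"hand": 40, "translation": [1.9, 0.7, -5.6], "angular": [0, 0.1202, 0.001]}
    - {"hand": 40, "translation": [1.9, 0.7, -5.6], "angular": [0, 0.1202, 0.001]}
    - {"hand": 40, "translation": [0, 0, 0], "angular": [0, 0, 0]}
    - {"hand": 40, "translation": [0, 0, 0], "angular": [0, 0, 0]}

```text
time: 38.62
eef_pos: [0.5303, -0.0525, 0.2551]
eef_rot: [-90.2, -0.1, 170.2]
ft_force: [-0.9, 0.3, 1.0]
gripper_width: 0.0405
```

```bash
python3 - <<'E'
from h import *
st(); c=snap('wrist','w28')
im=c["image"]; P=cloud(c)
g=im.max(2); m=(g[150:250,280:360]<60).astype(np.uint8); k,l,s_,ce=cv2.connectedComponentsWithStats(m)
for i in range(1,k):
    if s_[i,4]>100: print(ce[i]+[280,150],s_[i], ray(c,ce[i][0]+280,ce[i][1]+150,.182))
b=ball(1.58,0); plan([b[0],b[1],.167],toolR(169.6))
E
```

```text
t 38.62 pos [ 0.5303 -0.0525  0.2551] rot [-9.0220e+01 -7.0000e-02  1.7021e+02] F [-0.9  0.3  1. ] w 0.0405 j [-17.8  12.2  88.    0.2  79.9  82. ]
[325.69948187 203.27979275] [ 32  40  28  27 579] [ 0.52852406 -0.05595667  0.182     ]
3 rows translation [0.1, 29.3, -0.1] angular [0.0012, 0.0035, 0.0004]  dist 88.0mm ang 0.6
```

View pics/w28.png

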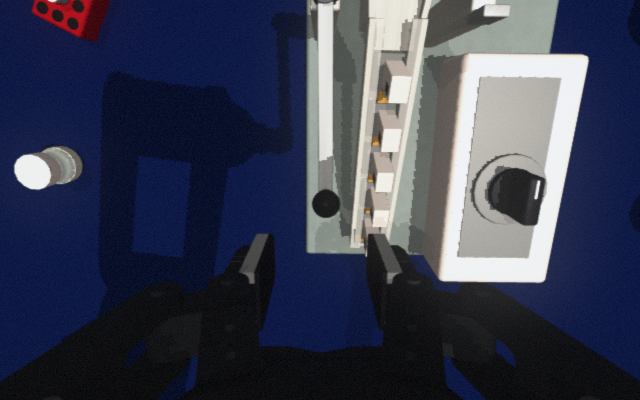

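>>> move_arm:
  rows:
    - {"hand": 40, "translation": [1, 29, 2.5], "angular": [0.001, 0.005, 0]}
    - {"hand": 40, "translation": [0, 29, 1.2], "angular": [0.001, 0.005, 0]}
    - {"hand": 40, "translation": [0, 30, 0], "angular": [0.001, 0, 0]}
    - {"hand": 40, "translation": [0, 0, 0], "angular": [0, 0, 0]}
    - {"hand": 8, "translation": [0, 0, 0], "angular": [0, 0, 0]}
    - {"hand": 8, "translation": [0, 0, 0], "angular": [0, 0, 0]}
    - {"hand": 8, "translation": [0, 0, 0], "angular": [0, 0, 0]}
    - {"hand": 8, "translation": [0, 0, 0], "angular": [0, 0, 0]}
    - {"hand": 8, "translation": [0, 0, 0], "angular": [0, 0, 0]}
    - {"hand": 8, "translation": [0, 0, 0], "angular": [0, 0, 0]}
  grip_force: 40

```text
time: 39.5
eef_pos: [0.5293, -0.056, 0.1676]
eef_rot: [-90.0, 0.0, 169.4]
ft_force: [0.9, -0.2, 1.0]
gripper_width: 0.0147
```

```bash
python3 - <<'E'
from h import *
s=st(); l=W2L(s["eef_pos"])-[-.006,-.052,0]; print(l, "swing",np.arctan2(l[0],l[1]),np.hypot(l[0],l[1]))
s0=np.arctan2(l[0],l[1]); p0=s["eef_pos"]-ball(s0,0); print(p0)
S=(s["eef_pos"],RR(s["eef_rot"]))
S=plan(p0+ball(s0,.25),S[1],n=4,start=S)
y0=s["eef_rot"][2]
for sw in (.8,.25):
    S=plan(p0+ball(sw,.25),toolR(y0+np.degrees(s0-sw)),start=S)
E
```

```text
t 39.5 pos [ 0.5293 -0.056   0.1676] rot [-9.0040e+01  2.0000e-02  1.6941e+02] F [ 0.9 -0.2  1. ] w 0.0147 j [-18.1  16.   95.8   0.   68.3  82.5]
[0.12993087 0.0026015  0.16764545] swing 1.5507767791467417 0.1299569089938684
[ 4.25278869e-05 -6.94360481e-06 -1.43545474e-02]
4 rows translation [-2.8, -7.8, -0.1] angular [0.0, 0.0, 0.0]  dist 33.2mm ang 0.0
   path [[0.535, -0.057, 0.183], [0.538, -0.057, 0.191], [0.54, -0.058, 0.199]]
7 rows translation [-1.0, -0.0, 12.7] angular [0.0001, -0.1073, -0.0001]  dist 87.1mm ang 43.0
   path [[0.539, -0.083, 0.199], [0.543, -0.108, 0.199], [0.552, -0.132, 0.199]]
5 rows translation [-1.0, 0.0, 13.0] angular [0.0, -0.11, 0.0]  dist 64.5mm ang 31.5
   path [[0.576, -0.163, 0.199], [0.586, -0.171, 0.199], [0.596, -0.179, 0.199]]
```

>>> move_arm:
  rows:
    - {"hand": 8, "translation": [-1.5, -7.8, 0], "angular": [0, 0, 0]}
    - {"hand": 8, "translation": [-2.5, -7.8, 0], "angular": [0, 0, 0]}
    - {"hand": 8, "translation": [-3, -7.8, 0], "angular": [0, 0, 0]}
    - {"hand": 8, "translation": [-4, -7.8, 0], "angular": [0, 0, 0]}
    - {"hand": 8, "translation": [-1, 0, 12.7], "angular": [0, -0.1073, 0]}
    - {"hand": 8, "translation": [-1, 0, 12.7], "angular": [0, -0.1073, 0]}
    - {"hand": 8, "translation": [-1, 0, 12.7], "angular": [0, -0.1073, 0]}
    - {"hand": 8, "translation": [-1, 0, 12.7], "angular": [0, -0.1073, 0]}
    - {"hand": 8, "translation": [-1, 0, 12.7], "angular": [0, -0.1073, 0]}
    - {"hand": 8, "translation": [-1, 0, 12.7], "angular": [0, -0.1073, 0]}

```text
time: 40.33
eef_pos: [0.5514, -0.1313, 0.1977]
eef_rot: [-90.3, -0.1, -153.4]
ft_force: [3.2, 3.1, -2.7]
gripper_width: 0.0152
```

>>> move_arm:
  rows:
    - {"hand": 8, "translation": [-1, 0, 12.7], "angular": [0, -0.1073, 0]}
    - {"hand": 8, "translation": [-1, 0, 13], "angular": [0, -0.11, 0]}
    - {"hand": 8, "translation": [-1, 0, 13], "angular": [0, -0.11, 0]}
    - {"hand": 8, "translation": [-1, 0, 13], "angular": [0, -0.11, 0]}
    - {"hand": 8, "translation": [-1, 0, 13], "angular": [0, -0.11, 0]}
    - {"hand": 8, "translation": [-1, 0, 13], "angular": [0, -0.11, 0]}
    - {"hand": 8, "translation": [0, 0, 0], "angular": [0, 0, 0]}
    - {"hand": 8, "translation": [0, 0, 0], "angular": [0, 0, 0]}

```text
time: 41.0
eef_pos: [0.6061, -0.1848, 0.197]
eef_rot: [-90.3, -0.0, -116.2]
ft_force: [-1.3, -0.9, -0.8]
gripper_width: 0.0153
```

```bash
python3 - <<'E'
from h import *
s=st(); l=W2L(s["eef_pos"])-[-.006,-.052,0]; s0=np.arctan2(l[0],l[1]); print("swing",s0,np.hypot(l[0],l[1]))
snap('wrist','w29')
p0=np.array([0,0,s["eef_pos"][2]-ball(0,.25)[2]])
y0=s["eef_rot"][2]
S=plan(ball(0.0,.25)+p0,toolR(y0+np.degrees(s0)))
E
```

```text
t 41.0 pos [ 0.6061 -0.1848  0.197 ] rot [-9.0290e+01 -3.0000e-02 -1.1622e+02] F [-1.3 -0.9 -0.8] w 0.0153 j [-27.   24.9  78.3  -0.   77.2  -0.8]
swing 0.26390448455531273 0.1195338139446935
3 rows translation [-0.8, 0.0, 10.5] angular [0.0016, -0.088, -0.0]  dist 31.6mm ang 15.1
```

View pics/w29.png

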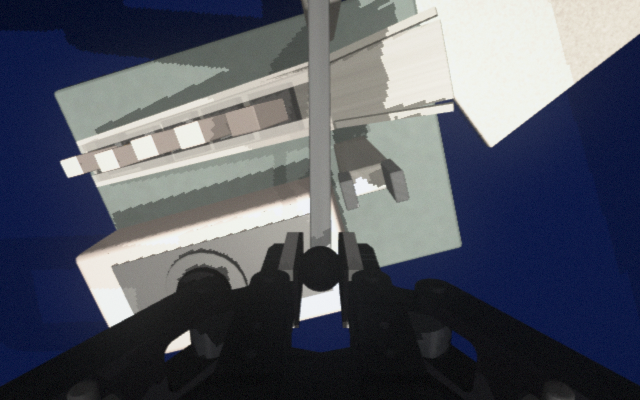

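>>> move_arm:
  rows:
    - {"hand": 8, "translation": [-0.8, 0, 10.5], "angular": [0.0016, -0.088, 0]}
    - {"hand": 8, "translation": [-0.8, 0, 10.5], "angular": [0.0016, -0.088, 0]}
    - {"hand": 8, "translation": [-0.8, 0, 10.5], "angular": [0.0016, -0.088, 0]}
    - {"hand": 8, "translation": [0, 0, 0], "angular": [0, 0, 0]}
    - {"hand": 8, "translation": [0, 0, 0], "angular": [0, 0, 0]}

```text
time: 41.47
eef_pos: [0.6364, -0.1943, 0.1977]
eef_rot: [-89.9, -0.1, -101.2]
ft_force: [-2.5, -2.8, 0.6]
gripper_width: 0.0153
```

```bash
python3 - <<'E'
from h import *
s=st(); l=W2L(s["eef_pos"])-[-.006,-.052,0]; s0=np.arctan2(l[0],l[1]); print("swing",s0,np.hypot(l[0],l[1]))
snap('wrist','w30')
S=plan(ball(0.0,.02)+[0,0,-.015],toolR(-100.42),n=4)
E
```

```text
t 41.47 pos [ 0.6364 -0.1943  0.1977] rot [-8.9890e+01 -6.0000e-02 -1.0117e+02] F [-2.5 -2.8  0.6] w 0.0153 j [-26.5  27.8  73.5  -0.   78.6 -15.4]
swing -0.002719472317533289 0.11921539812006425
4 rows translation [2.6, 7.0, -0.0] angular [-0.0005, -0.0032, 0.0002]  dist 29.9mm ang 0.8
   path [[0.635, -0.199, 0.184], [0.635, -0.202, 0.177], [0.634, -0.204, 0.17]]
```

View pics/w30.png

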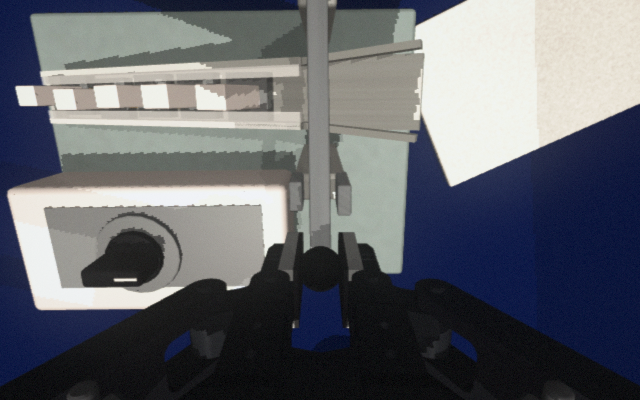

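>>> move_arm:
  rows:
    - {"hand": 8, "translation": [3.5, 7, 0], "angular": [0, -0.003, 0]}
    - {"hand": 8, "translation": [3, 7, 0], "angular": [0, -0.003, 0]}
    - {"hand": 8, "translation": [2.2, 7.5, 0], "angular": [0, -0.003, 0]}
    - {"hand": 8, "translation": [1.5, 7.5, 0], "angular": [0, -0.003, 0]}
    - {"hand": 8, "translation": [0, 0, 0], "angular": [0, 0, 0]}
    - {"hand": 35, "translation": [0, 0, 0], "angular": [0, 0, 0]}
    - {"hand": 35, "translation": [0, 0, 0], "angular": [0, 0, 0]}
    - {"hand": 35, "translation": [0, 0, 0], "angular": [0, 0, 0]}
    - {"hand": 35, "translation": [0, 0, 0], "angular": [0, 0, 0]}

```text
time: 42.27
eef_pos: [0.6352, -0.2032, 0.1678]
eef_rot: [-89.9, 0.1, -100.2]
ft_force: [-0.4, 0.2, -1.0]
gripper_width: 0.0353
```

>>> move_arm:
  rows:
    - {"hand": 35, "translation": [0, -20, 0], "angular": [0, 0, 0]}
    - {"hand": 35, "translation": [0, -35, 0], "angular": [0, 0, 0]}
    - {"hand": 35, "translation": [0, -35, 0], "angular": [0, 0, 0]}
    - {"hand": 35, "translation": [0, 0, 0], "angular": [0, 0, 0]}
    - {"hand": 35, "translation": [0, 0, 0], "angular": [0, 0, 0]}
    - {"hand": 35, "translation": [0, 0, 0], "angular": [0, 0, 0]}

```text
time: 42.77
eef_pos: [0.6349, -0.2034, 0.258]
eef_rot: [-89.9, 0.0, -100.2]
ft_force: [-1.1, 0.3, -1.1]
gripper_width: 0.0348
```

```bash
python3 - <<'E'
from h import *
st(); c=snap('wrist','w31'); P=cloud(c); Z=P[:,:,2]
g=c["image"].max(2); m=(g[150:250,280:360]<60).astype(np.uint8); k,l,s_,ce=cv2.connectedComponentsWithStats(m)
for i in range(1,k):
    if s_[i,4]>100: print("ball",ce[i]+[280,150],s_[i], ray(c,ce[i][0]+280,ce[i][1]+150,.182), ball(0,0), P[int(ce[i][1])+150,int(ce[i][0])+280])
for v in (40,80,120,160): print("bar top",P[v,321])
c=snap('scene','s31',(200,130,350,280),4)
E
```

```text
t 42.77 pos [ 0.6349 -0.2034  0.258 ] rot [-8.9870e+01  4.0000e-02 -1.0023e+02] F [-1.1  0.3 -1.1] w 0.0348 j [-27.4  26.2  67.7   0.1  86.  -17.2]
ball [320.55849057 203.92641509] [ 28  41  26  27 530] [ 0.63424513 -0.20537004  0.182     ] [ 0.63409378 -0.20479883  0.182     ] [ 0.63445179 -0.20207721  0.19067383]
bar top [ 0.65255519 -0.10524898  0.15969547]
bar top [ 0.6482887  -0.12908595  0.16005499]
bar top [ 0.64378239 -0.15428804  0.15948908]
bar top [ 0.63898588 -0.18111113  0.15895878]
```

View pics/w31.png

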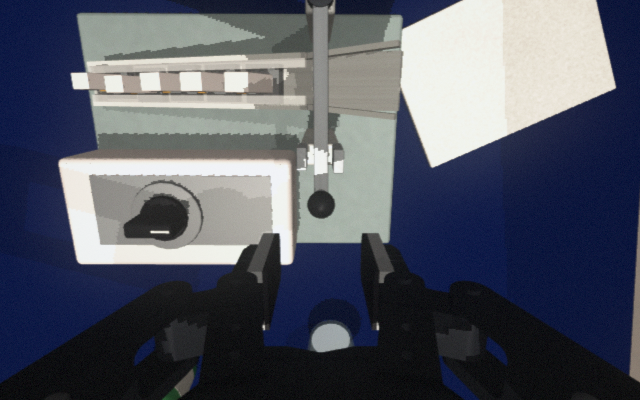

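View pics/s31.png

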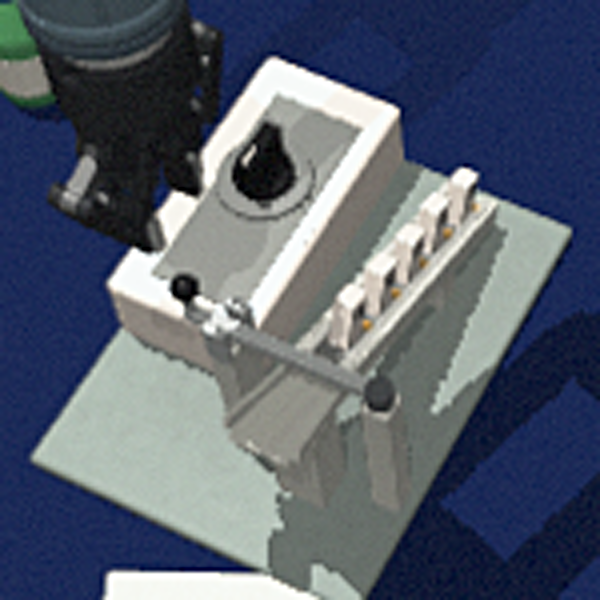

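```bash
python3 - <<'E'
from h import *
for n in ("w31.npz","w3.npz","w28.npz"):
    c=load(n); P=cloud(c); Z=P[:,:,2]; L=(P-O)@RL
    # ring: grey ring circle on housing; knob bar top
    m=(abs(Z-.120)<.005)&(L[:,:,1]>.06)&(L[:,:,1]<.18)&(L[:,:,0]>.03)&(L[:,:,0]<.22)
    v,u=np.nonzero(m)
    if len(u)<10: print(n,"none");continue
    m8=cv2.morphologyEx(m.astype(np.uint8),cv2.MORPH_OPEN,np.ones((3,3))); v,u=np.nonzero(m8)
    Q=np.array([W2L(ray(c,a,b,.120))[:2]*1000 for a,b in zip(u,v)]); print(n,len(u),cv2.minAreaRect(Q.astype(np.float32)), "px",u.mean(),v.mean())
    v,u=np.nonzero((abs(Z-.09)<.004)&(L[:,:,1]>.06)&(L[:,:,1]<.18)&(L[:,:,0]>.03)&(L[:,:,0]<.22)&(c["image"].max(2)<70))
    Q=np.array([W2L(ray(c,a,b,.09))[:2]*1000 for a,b in zip(u,v)]); print("disc",len(u),cv2.minEnclosingCircle(Q.astype(np.float32)))
c=load("w31.npz"); cv2.imwrite("pics/knob.png",cv2.resize(c["image"][150:270,60:220,::-1],None,fx=5,fy=5,interpolation=cv2.INTER_CUBIC))
E
```

```text
w31.npz 785 ((138.7237548828125, 120.84332275390625), (42.75541305541992, 13.555852890014648), 0.1815727949142456) px 148.97707006369427 229.5592356687898
disc 755 ((139.02426147460938, 121.54639434814453), 22.253747940063477)
w3.npz 526 ((140.82424926757812, 121.38465118408203), (41.09712219238281, 14.195526123046875), 0.09050312638282776) px 263.3422053231939 147.17110266159696
disc 346 ((141.17735290527344, 121.28373718261719), 21.287765502929688)
w28.npz 898 ((139.68780517578125, 120.40249633789062), (41.85991287231445, 15.755497932434082), 0.12529584765434265) px 532.0924276169266 200.5523385300668
disc 751 ((139.7300262451172, 119.76165771484375), 21.512245178222656)
```

View pics/knob.png

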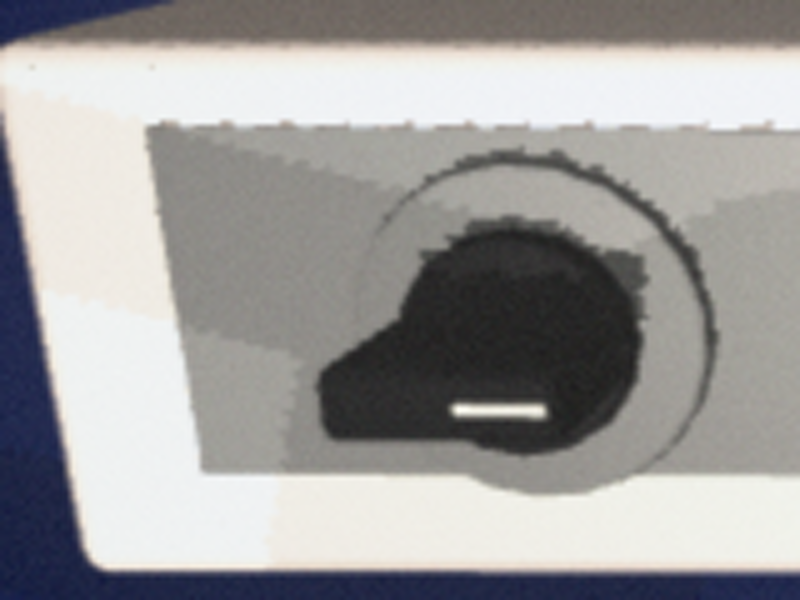

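```bash
python3 - <<'E'
from h import *
k=L2W([.1398,.1208,0]); print(k)
S=plan([k[0],k[1],.18],toolR(-10.42))
plan([k[0],k[1],.098],toolR(-10.42),start=S)
E
```

```text
[ 0.48295734 -0.22052324  0.        ]
13 rows translation [-5.4, 5.9, -11.8] angular [-0.0001, -0.1206, -0.0001]  dist 170.5mm ang 89.8
   path [[0.587, -0.182, 0.233], [0.549, -0.182, 0.215], [0.512, -0.195, 0.198]]
2 rows translation [-0.0, 41.0, -0.0] angular [0.0, 0.0, 0.0]  dist 82.0mm ang 0.0
```

>>> move_arm:
  rows:
    - {"hand": 40, "translation": [-5.4, 5.9, -11.8], "angular": [0, -0.1206, 0]}
    - {"hand": 40, "translation": [-5.4, 5.9, -11.8], "angular": [0, -0.1206, 0]}
    - {"hand": 40, "translation": [-5.4, 5.9, -11.8], "angular": [0, -0.1206, 0]}
    - {"hand": 40, "translation": [-5.4, 5.9, -11.8], "angular": [0, -0.1206, 0]}
    - {"hand": 40, "translation": [-5.4, 5.9, -11.8], "angular": [0, -0.1206, 0]}
    - {"hand": 40, "translation": [-5.4, 5.9, -11.8], "angular": [0, -0.1206, 0]}
    - {"hand": 40, "translation": [-5.4, 5.9, -11.8], "angular": [0, -0.1206, 0]}
    - {"hand": 40, "translation": [-5.4, 5.9, -11.8], "angular": [0, -0.1206, 0]}
    - {"hand": 40, "translation": [-5.4, 5.9, -11.8], "angular": [0, -0.1206, 0]}
    - {"hand": 40, "translation": [-5.4, 5.9, -11.8], "angular": [0, -0.1206, 0]}

```text
time: 43.7
eef_pos: [0.5118, -0.1951, 0.1972]
eef_rot: [-89.9, 0.1, -30.8]
ft_force: [-0.5, -0.8, -0.1]
gripper_width: 0.04
```

>>> move_arm:
  rows:
    - {"hand": 40, "translation": [-5.4, 5.9, -11.8], "angular": [0, -0.1206, 0]}
    - {"hand": 40, "translation": [-5.4, 5.9, -11.8], "angular": [0, -0.1206, 0]}
    - {"hand": 40, "translation": [-5.4, 5.9, -11.8], "angular": [0, -0.1206, 0]}
    - {"hand": 40, "translation": [0, 0, 0], "angular": [0, 0, 0]}
    - {"hand": 40, "translation": [0, 0, 0], "angular": [0, 0, 0]}
    - {"hand": 40, "translation": [0, 0, 0], "angular": [0, 0, 0]}

```text
time: 44.2
eef_pos: [0.4844, -0.2209, 0.1809]
eef_rot: [-89.9, -0.1, -10.6]
ft_force: [0.1, 0.1, 0.5]
gripper_width: 0.0401
```

```bash
python3 - <<'E'
from h import *
st(); k=L2W([.1398,.1208,0])
plan([k[0],k[1],.098],toolR(-10.42),n=3); snap('wrist','w32')
E
```

```text
t 44.2 pos [ 0.4844 -0.2209  0.1809] rot [-89.93  -0.1  -10.65] F [0.1 0.1 0.5] w 0.0401 j [-3.66e+01  1.52e+01  9.48e+01  1.00e-01  6.99e+01 -1.16e+02]
3 rows translation [-0.5, 27.6, 0.0] angular [-0.0004, -0.0013, 0.0006]  dist 82.9mm ang 0.3
```

View pics/w32.png

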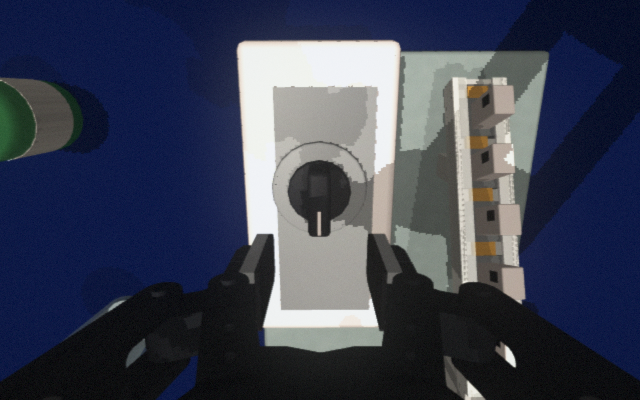

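Knob bar at (319,205), on the finger midline. Descend, grip.

>>> move_arm:
  rows:
    - {"hand": 40, "translation": [-0.5, 28, 0], "angular": [0, 0, 0]}
    - {"hand": 40, "translation": [-0.5, 28, 0], "angular": [0, -0.004, 0]}
    - {"hand": 40, "translation": [-0.5, 26, 0], "angular": [0, 0, 0]}
    - {"hand": 40, "translation": [0, 0, 0], "angular": [0, 0, 0]}
    - {"hand": 5, "translation": [0, 0, 0], "angular": [0, 0, 0]}
    - {"hand": 5, "translation": [0, 0, 0], "angular": [0, 0, 0]}
    - {"hand": 5, "translation": [0, 0, 0], "angular": [0, 0, 0]}
    - {"hand": 5, "translation": [0, 0, 0], "angular": [0, 0, 0]}
    - {"hand": 5, "translation": [0, 0, 0], "angular": [0, 0, 0]}
    - {"hand": 5, "translation": [0, 0, 0], "angular": [0, 0, 0]}
  grip_force: 60

```text
time: 45.08
eef_pos: [0.4841, -0.2218, 0.101]
eef_rot: [-90.1, -0.3, -10.2]
ft_force: [-0.7, 1.7, 5.4]
gripper_width: 0.0126
```

```bash
python3 - <<'E'
from h import *
s=st(); print(W2L(s["eef_pos"]))
E
```

```text
t 45.08 pos [ 0.4841 -0.2218  0.101 ] rot [-90.05  -0.34 -10.21] F [-0.7  1.7  5.4] w 0.0126 j [-3.670e+01  2.000e+01  1.006e+02  1.000e-01  5.910e+01 -1.165e+02]
[0.13841034 0.1218198  0.10096884]
```

>>> move_arm:
  rows:
    - {"hand": 5, "translation": [0, 0, 0], "angular": [0, 0.1, 0]}
    - {"hand": 5, "translation": [0, 0, 0], "angular": [0, 0.12, 0]}
    - {"hand": 5, "translation": [0, 0, 0], "angular": [0, 0.12, 0]}
    - {"hand": 5, "translation": [0, 0, 0], "angular": [0, 0.12, 0]}
    - {"hand": 5, "translation": [0, 0, 0], "angular": [0, 0.12, 0]}
    - {"hand": 5, "translation": [0, 0, 0], "angular": [0, 0.12, 0]}
    - {"hand": 5, "translation": [0, 0, 0], "angular": [0, 0.12, 0]}
    - {"hand": 5, "translation": [0, 0, 0], "angular": [0, 0.12, 0]}
    - {"hand": 5, "translation": [0, 0, 0], "angular": [0, 0.12, 0]}
    - {"hand": 5, "translation": [0, 0, 0], "angular": [0, 0.12, 0]}

```text
time: 45.92
eef_pos: [0.4829, -0.2231, 0.1009]
eef_rot: [-89.9, -0.3, -78.1]
ft_force: [-3.9, -4.6, 7.8]
gripper_width: 0.0125
```

>>> move_arm:
  rows:
    - {"hand": 5, "translation": [0, 0, 0], "angular": [0, 0.04, 0]}
    - {"hand": 5, "translation": [0, 0, 0], "angular": [0, 0, 0]}
    - {"hand": 5, "translation": [0, 0, 0], "angular": [0, 0, 0]}
    - {"hand": 5, "translation": [0, 0, 0], "angular": [0, 0, 0]}

```text
time: 46.25
eef_pos: [0.4829, -0.2231, 0.1009]
eef_rot: [-89.9, -0.3, -80.1]
ft_force: [-4.6, -4.7, 6.4]
gripper_width: 0.0123
```

```bash
python3 - <<'E'
from h import *
s=st(); print(s["moment"].round(2)); snap('wrist','w33')
E
```

```text
t 46.25 pos [ 0.4829 -0.2231  0.1009] rot [-89.86  -0.26 -80.06] F [-4.6 -4.7  6.4] w 0.0123 j [-3.680e+01  2.000e+01  1.006e+02 -1.000e-01  5.910e+01 -4.670e+01]
[-0.77  0.8  -0.04]
```

View pics/w33.png

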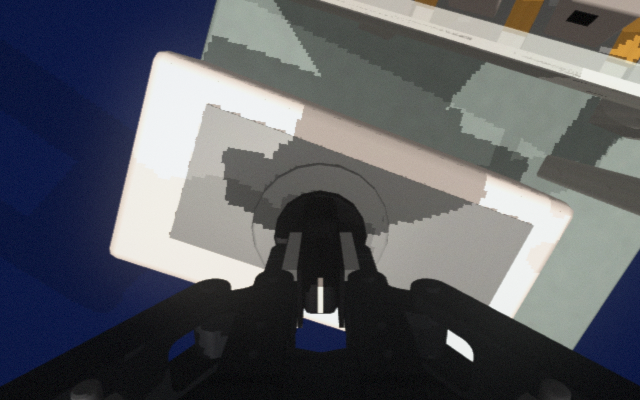

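>>> move_arm:
  rows:
    - {"hand": 40, "translation": [0, 0, 0], "angular": [0, 0, 0]}
    - {"hand": 40, "translation": [0, 0, 0], "angular": [0, 0, 0]}
    - {"hand": 40, "translation": [0, 0, 0], "angular": [0, 0, 0]}
    - {"hand": 40, "translation": [0, 0, 0], "angular": [0, 0, 0]}
    - {"hand": 40, "translation": [0, -20, 0], "angular": [0, 0, 0]}
    - {"hand": 40, "translation": [0, -35, 0], "angular": [0, 0, 0]}
    - {"hand": 40, "translation": [0, -35, 0], "angular": [0, 0, 0]}
    - {"hand": 40, "translation": [-10, -35, 0], "angular": [0, 0, 0]}
    - {"hand": 40, "translation": [-10, -35, 0], "angular": [0, 0, 0]}
    - {"hand": 40, "translation": [0, 0, 0], "angular": [0, 0, 0]}

```text
time: 47.13
eef_pos: [0.4817, -0.2017, 0.2667]
eef_rot: [-89.3, -0.5, -80.0]
ft_force: [0.9, -0.8, -0.0]
gripper_width: 0.0403
```

>>> move_arm:
  rows:
    - {"hand": 40, "translation": [0, 0, 0], "angular": [0, 0, 0]}
    - {"hand": 40, "translation": [0, 0, 0], "angular": [0, 0, 0]}
    - {"hand": 40, "translation": [0, 0, 0], "angular": [0, 0, 0]}

```text
time: 47.38
eef_pos: [0.4784, -0.201, 0.2576]
eef_rot: [-90.0, 0.1, -80.1]
ft_force: [0.8, -0.0, -0.7]
gripper_width: 0.0403
```

```bash
python3 - <<'E'
from h import *
st(); c=snap('wrist','w34'); P=cloud(c); Z=P[:,:,2]; L=(P-O)@RL
m=(abs(Z-.120)<.005)&(L[:,:,1]>.06)&(L[:,:,1]<.18)&(L[:,:,0]>.03)&(L[:,:,0]<.22)
m8=cv2.morphologyEx(m.astype(np.uint8),cv2.MORPH_OPEN,np.ones((3,3))); v,u=np.nonzero(m8)
Q=np.array([W2L(ray(c,a,b,.120))[:2]*1000 for a,b in zip(u,v)]); print(len(u),cv2.minAreaRect(Q.astype(np.float32)))
# tabs in tube (rail coords)
d=P-OR; X=d@rx;Y=d@ry;Zr=d@rz
m=((abs(Zr-.041)<.006)&(abs(Y)<.012)&(X>-.07)&(X<.24)).astype(np.uint8); k,l,s_,ce=cv2.connectedComponentsWithStats(m)
for i in range(1,k):
    if s_[i,4]>20: print("tab", np.median(X[l==i]).round(4),np.median(Y[l==i]).round(4), Zr[l==i].mean().round(4), s_[i,4])
c=snap('scene','s34',(200,130,350,280),4); snap('scene','s34f')
P=cloud(c); d=P-OR; X=d@rx;Y=d@ry;Zr=d@rz
m=((abs(Zr-.041)<.006)&(abs(Y)<.012)&(X>-.07)&(X<.24)).astype(np.uint8); k,l,s_,ce=cv2.connectedComponentsWithStats(m)
for i in range(1,k):
    if s_[i,4]>8: print("tab s", np.median(X[l==i]).round(4),np.median(Y[l==i]).round(4), s_[i,4])
E
```

```text
t 47.38 pos [ 0.4784 -0.201   0.2576] rot [-89.99   0.1  -80.08] F [ 0.8 -0.  -0.7] w 0.0403 j [-35.2  10.7  89.6   0.1  79.8 -45.1]
808 ((140.88772583007812, 121.37397766113281), (13.489285469055176, 41.61369323730469), 20.37860870361328)
tab 0.1978 -0.0007 0.0437 496
tab 0.1586 0.0021 0.0438 517
tab 0.119 0.0007 0.0441 556
tab 0.0798 0.0011 0.0444 589
tab 0.0402 0.0019 0.0445 660
tab -0.0198 -0.0003 0.039 748
tab s 0.1935 -0.0019 39
tab s 0.1549 0.0014 43
tab s 0.1128 -0.0004 47
tab s 0.073 0.0009 43
tab s 0.0368 0.0001 49
tab s -0.0233 -0.0005 40
```

View pics/w34.png

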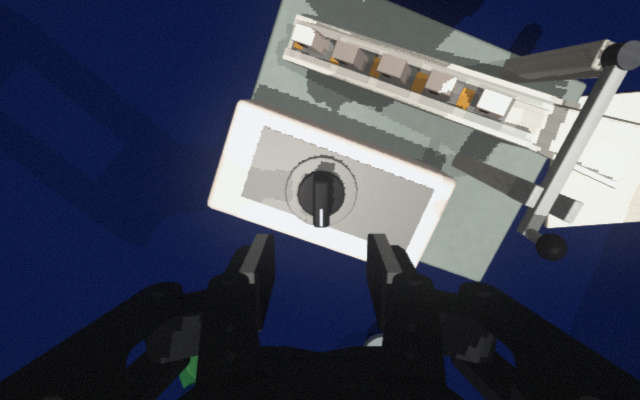

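View pics/s34.png

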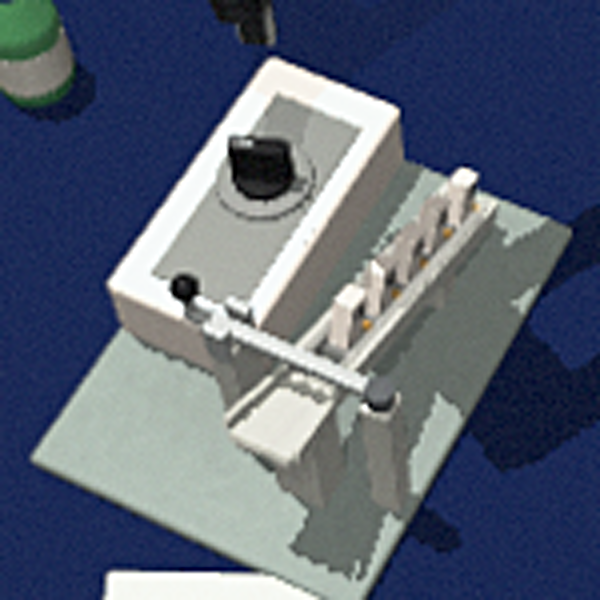

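View pics/s34f.png

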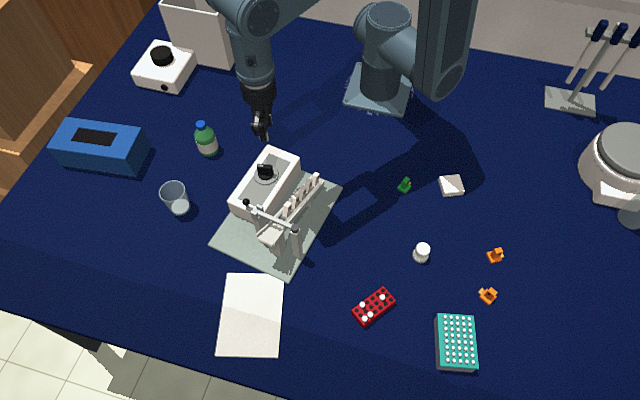

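```bash
python3 -c "
from plant import *
print(hand_in())"
```

```text
the job is handed in; nothing more can be done
None
```

The reader is loaded and I handed the job in at about 47.5 s on the robot's clock. `hand_in()` gives no verdict, so what follows is from my own last measurements.

I lifted the latch bar out of the catch and parked it. Then I slid all five grey-and-white cartridges, tongue downhill, into the tube. After that I swung the latch back into the catch and turned the feed knob clockwise past its click. I left the green and orange look-alikes alone.

- **Cartridges:** the tabs measured about 198, 159, 119, 80 and 40 mm below the mouth, within about 2 mm of the tube's middle. The brass tongues were visible on the downhill side.
- **Latch:** the wrist camera put the ball within 1 mm of its closed position. The bar's top was level at about 159 mm, between the striker and the back stop.
- **Knob:** about 1.21 rad by the camera, after the release.
- **Bystanders:** compared by eye with the first picture, the jar, rack, bottle and beaker look unmoved. I did not measure any of the bystanders.
- **Robot:** the arm was clear of everything, with no contact force.

The scene camera put the same tabs 3 to 7 mm further uphill than the wrist camera did. That still leaves every cartridge well inside the limits. None of my last checks failed.

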